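# Pack up the nailing kit and fish the punch out of the tool slot

## Robot

A 6-joint arm with a two-finger parallel gripper is mounted at the origin on the work surface. World frame = base frame: x ahead of the robot, y to its left, z up, the work surface at z = 0. Lengths are in mm, angles in rad, forces in N, time in s.
With the tool pointing down it reaches from about 325 to 1000 mm from the base axis. Payload 5.1 kg.
Tool frame: the origin (TCP) lies on the centre line of the jaws, within the pads' length; the fingertips stand 11 mm ahead of it and the grasp point (between the pads) lies 8 mm behind it; z points along the fingers, y is the line along which they close (so a half turn about z gives the same grasp; the last joint's range is limited). The gripper opens to 85 mm and grips with 20 to 120 N. Pads are 22 mm wide; open, the fingers measure 114 mm over their backs; the gripper's body (76 mm by 85 mm) begins 54 mm behind the grasp point. The pads swing forward as they close: fully open they stand 13 mm farther back than shut.
Start: joints at [1.209, 0.124, 1.65, -0, 1.367, -0.083], TCP at [178.903, 624.883, 242.322] pointing down, gripper open.
Joint ranges: [-2.61, 2.61], [-1.02, 2.33], [0.03, 2.71], [-1.35, 4.49], [0.32, 2.68], [-2.91, 2.91]. Speed limits (rad/s): [2.57, 2.57, 3.14, 3.14, 3.14, 3.14].

## Interface

Orientations are given as a unit quaternion [x, y, z, w].
In Python, from station import arm gives the robot as it stands.
- The arm moves only by the tool servo_tool, never from a script. Its argument "rows" is a list of rows, each a list of 6 numbers: the shift along the tool's x, y, z scaled (see below), then the turn, a rotation vector about the tool's x, y, z scaled (see below). A call has 1 to 12 rows; each row is the pose to reach, as a shift and turn from the pose commanded when the call began, along the tool's axes at that moment, turning the shorter way round; what a row does not reach only later rows make up. The controller multiplies each number of a shift by 0.25 m and each number of a turn by 2 pi rad. A row lasts 1/12 s, in which the tool goes at most 41.7 mm and 7.16 degrees, less where a joint would pass 70% of its speed; a pose out of reach is approached as far as the arm can. A call with a number of a shift or a turn outside -1 to 1 is refused whole. A call with a gripper value outside its range is refused whole. "claw" is the opening, from 0 (shut) to 1 (fully open), set as the call begins (left out, the last holds). The fingers move at their own pace and stop on an object; "grip_force" is the grip in N (left out, the last holds). Time passes only in rows, so rows that repeat a pose let the fingers close. It gives the time, the measured TCP pose, the force, the opening and the grip force at its end, in the units of the state.
- arm.get_obs(): the state, without advancing time (a new reading comes with each control period).
- arm.camera(name): name is "scene" or "top" or "wrist"; returns a dict with "color" (420x560x3 uint8, red, green, blue), "fx", "fy", "cx", "cy" (pixels), "D" ([k1, k2, p1, p2, k3] as OpenCV has them; the pictures are not rectified), "rvec" (rotation vector, rad) and "tvec" (3), from world to camera coordinates, as OpenCV has them. Camera axes: x right, y down, z forward; pixel columns grow to the right and rows downward; lengths in mm; the calibration is good to about 2 mm. A picture is of the moment at which its call begins. There is no depth.
- arm.finish_job(): hands the job in; it is judged then, once.
The state is a dict: "t": time; "joint_pos": joint angles; "dq": joint speeds; "joint_efforts": joint torques, N m; "ee_pos": TCP position; "tcp_rot": TCP orientation; "force": force on the tool from outside, world axes, zero at the start; "torque": the same for the moment, N m; "grip_width": finger opening in mm; "grasp_force": force on a finger pad.
Only numpy, scipy, OpenCV 4.12 (cv2) and the standard library are available. Lean on these libraries where they do the work, as an engineer would, in place of code of your own. Each camera call takes 0.05 s, during which the arm holds its last target. There are 200 camera calls.

## Task

Pack up the nailing kit: stand every nail tin on the bench upright in the long tin compartment of the wooden nail tray, down flat on its floor. The square nail punch has dropped into the narrow slot of the tool rack; take the hooked pick, drag the punch out through the open end of the slot with it (do not reach into the slot with the fingers), lay the punch flat in the tray's tool trough, and lay the pick back level in its rest, hook down. Leave the hammer, the cutters and the wooden foot where they are.

Things in the scene. Friction and masses are not known exactly. Their poses are not given: they have to be found in the camera images.
- tray: Wooden nail tray fixed on the bench, 216 (x) by 154 (y) mm. Origin: centre of its underside. Its plywood floor is 8 mm thick; a batten rim 8 mm thick stands 16 mm above the floor (24 mm above the bench). A batten like it, along x, parts the tray into the tin compartment on the +y side (inside x -100..100, y 5..69 mm: 200 by 64) and the tool trough on the -y side (inside x -100..100, y -69..-3 mm: 200 by 66).
- tray_tins (a point): Middle of the tin compartment, on its floor (8 mm above the bench); axes as the tray's.
- tray_trough (a point): Middle of the tool trough, on its floor (8 mm above the bench); axes as the tray's.
- rack: Dark wooden tool rack fixed on the bench: two battens 32 mm high and 22 mm thick with a narrow slot 15 mm wide between them, open at the top and at its mouth. Origin: on the bench in the middle of the mouth; x points into the slot, which runs along x from 0 to 190 mm, where a solid block (to x = 255 mm, carrying two tools standing up to 115 mm high) closes it. The slot's floor is the bench itself.
- punch: Square steel nail punch with a red band, 70 mm long, lying in the slot at the start. Origin: middle of its length, on its underside. x runs along it: a square body 10 mm wide and high from x = -17 to its flat tail at x = +35 mm, and a round nose 7 mm thick to x = -35 mm. In the slot its nose points to the mouth, its tail to the closed end. 50 g.
- pick: Hooked pick: green square handle 100 mm long, 16 by 16 mm, then a 5 mm steel rod that runs on straight and ends in a right-angle hook. Origin: middle of the handle, on its axis; x points along the rod to the hook, z up when the hook points down. The rod reaches x = 155 mm; the hook goes down from there by 57.5 mm. About 140 g, balanced 20 mm ahead of the origin. At the start it lies level on its rest, hook hanging down.
- pick_tip (a point): Lowest point of the pick's hook (at x = 155, z = -57.5 mm of the pick).
- rest: Wooden rest for the pick, fixed on the bench: a foot 100 by 52 by 10 mm with two notched uprights 10 mm thick, their centres at x = -36 and +36 mm, 62 mm high to the notch floor and 74 mm at the cheeks; the notches run along x and are 24 mm wide, and the handle lies in both, free from above between them. Origin: centre of its underside.
- rest_seat (a point): Where the middle of the pick's handle lies on the rest: on the rest's axis, 70 mm above the bench.
- hammer: Bystander: hammer 260 mm long lying on the bench. Origin: mid-length, on its underside.
- cutters: Bystander: side cutters with orange handles, 155 mm long. Origin: near the pivot, on the underside.
- foot_block: Bystander: pale wooden trug foot, 90 by 35 by 22 mm. Origin: centre of its underside.
- tin_1: Closed nail tin, grey, 44 (x) by 56 (y) by 42 mm high, about 242 g. Origin: centre of its underside. Four or all five of the five tins are there; an absent one has no pose.
- tin_2: Closed nail tin, dark steel, 44 (x) by 56 (y) by 42 mm high, about 242 g. Origin: centre of its underside. Four or all five of the five tins are there; an absent one has no pose.
- tin_3: Closed nail tin, brass-coloured, 36 (x) by 56 (y) by 42 mm high, about 198 g. Origin: centre of its underside. Four or all five of the five tins are there; an absent one has no pose.
- tin_4: Closed nail tin, green, 36 (x) by 56 (y) by 42 mm high, about 198 g. Origin: centre of its underside. Four or all five of the five tins are there; an absent one has no pose.
- tin_5: Closed nail tin, blue, 28 (x) by 56 (y) by 42 mm high, about 154 g. Origin: centre of its underside. Four or all five of the five tins are there; an absent one has no pose.
Things that resemble listed ones, but are neither listed nor needed, are in the scene too. What is shaped like the tin_2 but purple or red is not meant.

How it is judged (in metres and radians):
On the way, in this order (a step that is already met when the one before it is completed fails the run):
1. The pick bears on the punch inside the slot (contact force between pick and punch above 0.03 N and x of punch in the frame of rack between 0 and 0.19 m and y of punch in the frame of rack between -0.0075 and 0.0075 m and height (world z) of punch below 0.03 m).
2. The punch is out of the slot, its whole length past the mouth, on the bench in front of it (x of punch in the frame of rack between -0.15 and -0.035 m and height (world z) of punch below 0.02 m), for 0.1 s.
At the end, for the whole second after the job is handed in: All at rest: each tin present upright (0.1 rad) in the tin compartment, within 4 mm of its floor; the punch flat (0.15 rad) in the trough, on its floor; mid-handle of the pick within 20 mm of its seat on the rest, level and hook down (0.15 rad) (x of tin_1 in the frame of tray between -0.1 and 0.1 m and y of tin_1 in the frame of tray between 0.005 and 0.069 m and z of tin_1 in the frame of tray between 0.004 and 0.012 m and angle between each of tin_1, tin_2, tin_3, tin_4, tin_5's own z axis and vertical below 0.1 rad and linear speed of each of tin_1, tin_2, tin_3, tin_4, tin_5, punch, pick below 0.02 m/s and x of tin_2 in the frame of tray between -0.1 and 0.1 m and y of tin_2 in the frame of tray between 0.005 and 0.069 m and z of tin_2 in the frame of tray between 0.004 and 0.012 m and x of tin_3 in the frame of tray between -0.1 and 0.1 m and y of tin_3 in the frame of tray between 0.005 and 0.069 m and z of tin_3 in the frame of tray between 0.004 and 0.012 m and x of tin_4 in the frame of tray between -0.1 and 0.1 m and y of tin_4 in the frame of tray between 0.005 and 0.069 m and z of tin_4 in the frame of tray between 0.004 and 0.012 m and x of tin_5 in the frame of tray between -0.1 and 0.1 m and y of tin_5 in the frame of tray between 0.005 and 0.069 m and z of tin_5 in the frame of tray between 0.004 and 0.012 m and x of punch in the frame of tray between -0.1 and 0.1 m and y of punch in the frame of tray between -0.069 and -0.003 m and z of punch in the frame of tray between 0.004 and 0.022 m and angle between each of punch, pick's own x axis and vertical above 1.42 rad and distance between pick and rest_seat below 0.02 m and angle between pick's own z axis and vertical below 0.15 rad); the robot touches nothing.
It fails at once if The fingers touch the punch while it is in the slot (contact force between the fingers and punch above 0.3 N and (x of punch in the frame of rack between 0 and 0.19 m and y of punch in the frame of rack between -0.0075 and 0.0075 m and height (world z) of punch below 0.03 m)).
It fails at once if The hammer is moved by more than 30 mm (distance of hammer from where it was at the start of the episode above 0.03 m).
It fails at once if The cutters is moved by more than 30 mm (distance of cutters from where it was at the start of the episode above 0.03 m).
It fails at once if The foot block is moved by more than 30 mm (distance of foot_block from where it was at the start of the episode above 0.03 m).
Of tin_1, tin_2, tin_3, tin_4, tin_5 only 4 to 5 are there at a start; the rules pass over those that are not, and their reading is None.
At some moment in a run one of tin_1, tin_2, tin_3, tin_4, tin_5 may be knocked a few centimetres aside while the robot is not near it.
It also fails if it takes over 210 s, if anything falls off the work surface, if the arm or the gripper's body presses on something with over 40 N, if the wrist force passes 120 N, or if a joint passes its speed limit or range.

## Working session

There is one attempt and no reset: what is moved stays moved. The work goes in short steps, Python scripts to look and compute and a tool call to move; the robot and the scene stay as the last step left them, time stands still between calls to the robot, and variables do not carry over. Pictures are saved under pics/ and viewed, at most 16 in all, crops included, and the job is handed in when it is done.

Besides the shell and the picture viewer there is one more tool, called after ">>>" in YAML: its name, and indented under it one key for each argument. servo_tool: Moves the arm, as the interface text tells. Its arguments: {"type":"object","properties":{"rows":{"type":"array"},"claw":{"type":"number"},"grip_force":{"type":"number"}},"required":["rows"]}

```bash
ls; mkdir -p pics; cat > h.py <<'E'
import numpy as np, cv2
from station import arm
from scipy.spatial.transform import Rotation as R
def cam(n):
    c=arm.camera(n); c['K']=np.array([[c['fx'],0,c['cx']],[0,c['fy'],c['cy']],[0,0,1.]]); c['D']=np.array(c['D'],float)
    c['rvec']=np.array(c['rvec'],float);c['tvec']=np.array(c['tvec'],float); return c
def ray(c,uv):
    uv=np.array(uv,float).reshape(-1,1,2)
    p=cv2.undistortPoints(uv,c['K'],c['D']).reshape(-1,2)
    Rm=cv2.Rodrigues(c['rvec'])[0]
    d=np.c_[p,np.ones(len(p))]@Rm; o=-Rm.T@c['tvec'].ravel()
    return o,d
def onz(c,uv,z):
    o,d=ray(c,uv); return o+d*((z-o[2])/d[:,2])[:,None]
def save(c,f,s=1,crop=None):
    im=c['color'][:,:,::-1]
    if crop: x0,y0,x1,y1=crop; im=im[y0:y1,x0:x1]
    cv2.imwrite('pics/'+f,cv2.resize(im,None,fx=s,fy=s,interpolation=cv2.INTER_CUBIC))
E
python3 - <<'E'
from h import *
import pickle
for n in ['top','scene','wrist']:
    c=cam(n); save(c,n+'0.png',1.4); pickle.dump(c,open(n+'0.pkl','wb'))
    o,_=ray(c,[[280,210]]); print(n,o, c['fx'],c['D'])
o=arm.get_obs();print(o)
E
```

```text
pics
top [ 349.40862895  -15.18303038 1154.26608269] 392.71099868519144 [-0.00439098  0.          0.          0.          0.        ]
scene [1167.48979935  125.85885521 1043.97075121] 428.1273694310694 [0.007566 0.       0.       0.       0.      ]
wrist [108.46220921 644.14147992 372.71240214] 319.97097715338157 [0.00455465 0.         0.         0.         0.        ]
{'t': 0.15, 'joint_pos': array([ 1.20940014e+00,  1.24365335e-01,  1.65138996e+00,  2.05536457e-05,
        1.36749068e+00, -8.26090377e-02]), 'dq': array([-0.00145885, -0.00254829, -0.00430313,  0.00060326,  0.00018493,
        0.00088886]), 'joint_efforts': array([ 2.27340024e-04, -4.24227083e+01, -3.66014349e+01, -1.27912331e-04,
        4.61618605e-03,  9.10864173e-06]), 'ee_pos': array([178.7366131 , 624.4581777 , 241.31135478]), 'tcp_rot': array([ 1.38944611e-01,  9.90299809e-01, -8.04159953e-04, -1.91834126e-04]), 'force': array([-0.1448317 , -0.51996849,  0.12280096]), 'torque': array([-0.01019538, -0.00960236, -0.01012365]), 'grasp_force': 0.0, 'grip_width': 85.30204088264108}
```

View pics/top0.png

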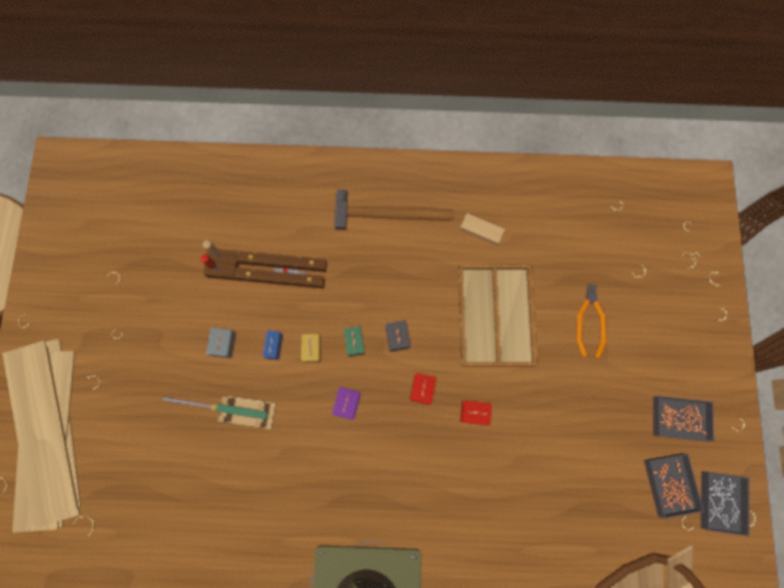

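View pics/scene0.png

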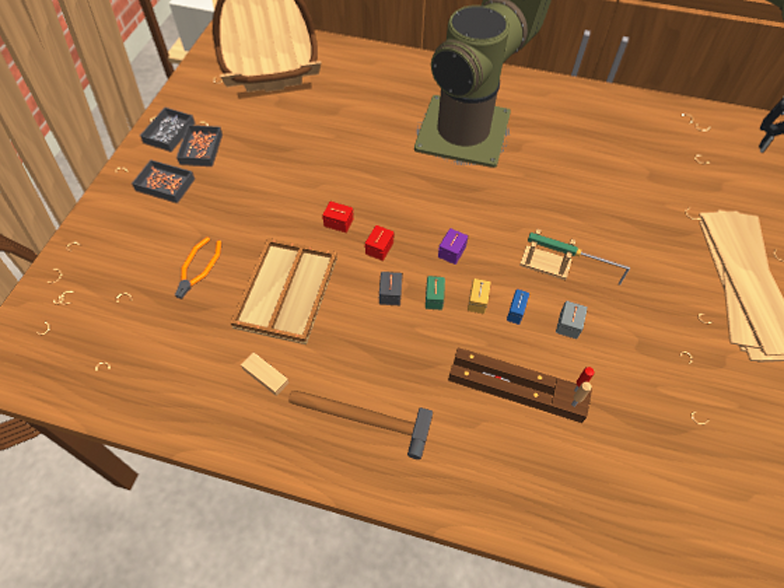

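The top view shows the rack at about (265,268) with its mouth to the right and the red band of the punch in the slot at (287,270). The rest and pick are at (240,411) with the hook to the left. The five tins lie along row 340, the tray is at (497,315), and the decoys are red and purple. All five tins are present.

View pics/wrist0.png

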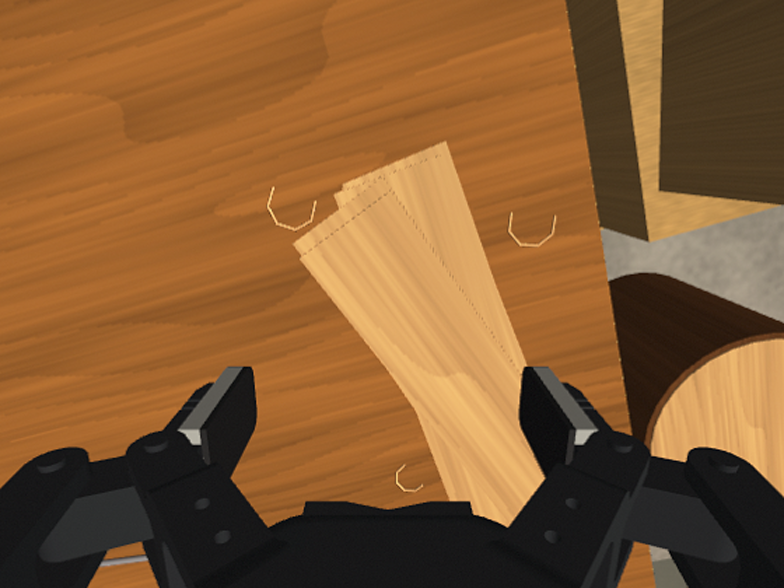

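```bash
python3 - <<'E'
from h import *
import pickle
c=pickle.load(open('top0.pkl','rb'))
P={'rackmouthA':(327,265,32),'rackmouthB':(324,283,32),'rackbackA':(238,250,32),'band':(287,270,8),'rest':(244,411,78),'hookend':(165,400,70),
'grey':(220,342,42),'blue':(272,345,42),'brass':(310,347,42),'green':(354,340,42),'dark':(398,335,42),'trayTL':(459,267,24),'trayTR':(530,266,24),'trayBR':(535,364,24),'trayBL':(461,363,24),'hamhead':(341,209,20),'foot':(482,228,22),'cut':(591,320,10)}
for k,(u,v,z) in P.items(): print(k,onz(c,[[u/1.4,v/1.4]],z)[0].round())
E
```

```text
rackmouthA [661. 108.  32.]
rackmouthB [621. 112.  32.]
rackbackA [687. 299.  32.]
band [653. 196.   8.]
rest [352. 245.  78.]
hookend [368. 401.  70.]
grey [488. 315.  42.]
blue [486. 209.  42.]
brass [484. 131.  42.]
green [502.  43.  42.]
dark [516. -47.  42.]
trayTL [ 669. -173.   24.]
trayTR [ 677. -324.   24.]
trayBR [ 469. -330.   24.]
trayBL [ 465. -178.   24.]
hamhead [792.  86.  20.]
foot [ 760. -222.   22.]
cut [ 568. -455.   10.]
```

The wrist view shows only the benchtop and scrap boards, with the fingers at the bottom. The camera sits on the tool's +x side, and image up is tool +x. I'll write a move-planner helper and fly to a spot above the rest and rack.

```bash
cat >> h.py <<'E'
def plan(p,psi):
    o=arm.get_obs(); R0=R.from_quat(o['tcp_rot']); a=np.radians(psi); x=np.array([np.cos(a),np.sin(a),0]);z=np.array([0,0,-1.])
    Rt=R.from_matrix(np.c_[x,np.cross(z,x),z]); r=(R0.inv()*Rt).as_rotvec()/(2*np.pi)
    s=R0.inv().apply(np.array(p)-o['ee_pos'])/250
    print('row',np.r_[s,r].round(4).tolist(),'rows~',int(np.ceil(max(np.linalg.norm(s)*6,np.linalg.norm(r)*50.3)))+1,'t',round(o['t'],1))
E
python3 -c "
from h import *
plan([300,420,300],130);plan([400,200,240],97)
c=cam('wrist');Rm=cv2.Rodrigues(c['rvec'])[0];o=arm.get_obs();R0=R.from_quat(o['tcp_rot'])
print('axis in tool',R0.inv().apply(Rm[2]),'pos',R0.inv().apply(ray(c,[[0,0]])[0]-o['ee_pos']))"
```

```text
row [-0.6914, -0.6532, -0.2338, -0.0003, 0.0001, 0.0945] rows~ 7 t 0.1
row [-1.3181, -1.3887, 0.0073, -0.0002, 0.0001, 0.1862] rows~ 13 t 0.1
axis in tool [-2.80778201e-01 -8.55862515e-04  9.59772301e-01] pos [  72.99959296   -0.63975414 -131.33120578]
```

>>> servo_tool:
  rows:
    - [-0.69,-0.65,-0.23,0,0,0.095]
    - [-0.69,-0.65,-0.23,0,0,0.095]
    - [-0.69,-0.65,-0.23,0,0,0.095]
    - [-0.69,-0.65,-0.23,0,0,0.095]
    - [-0.69,-0.65,-0.23,0,0,0.095]
    - [-0.69,-0.65,-0.23,0,0,0.095]
    - [-0.69,-0.65,-0.23,0,0,0.095]
    - [-0.69,-0.65,-0.23,0,0,0.095]

```text
t: 0.87
ee_pos: [301.0, 420.2, 300.7]
tcp_rot: [0.425, 0.905, 0.001, 0.0]
force: [0.6, 0.3, 0.2]
grip_width: 85.2
grasp_force: 0.0
```

```bash
python3 -c "
from h import *
plan([440,210,260],96)"
```

```text
row [-1.0022, -0.1087, 0.162, 0.0003, -0.0002, 0.0935] rows~ 8 t 0.9
```

>>> servo_tool:
  rows:
    - [-1,-0.11,0.16,0,0,0.0935]
    - [-1,-0.11,0.16,0,0,0.0935]
    - [-1,-0.11,0.16,0,0,0.0935]
    - [-1,-0.11,0.16,0,0,0.0935]
    - [-1,-0.11,0.16,0,0,0.0935]
    - [-1,-0.11,0.16,0,0,0.0935]
    - [-1,-0.11,0.16,0,0,0.0935]
    - [-1,-0.11,0.16,0,0,0.0935]
    - [-1,-0.11,0.16,0,0,0.0935]
    - [-1,-0.11,0.16,0,0,0.0935]

```text
t: 1.7
ee_pos: [438.4, 213.1, 259.8]
tcp_rot: [0.667, 0.745, 0.0, -0.0]
force: [0.1, 0.6, -0.3]
grip_width: 85.5
grasp_force: 0.0
```

```bash
python3 -c "
from h import *
import pickle
c=cam('wrist');save(c,'w1.png',1.4);pickle.dump(c,open('w1.pkl','wb'));print(arm.get_obs()['ee_pos'])"
```

```text
[438.3879457  213.20907602 259.98097497]
```

View pics/w1.png

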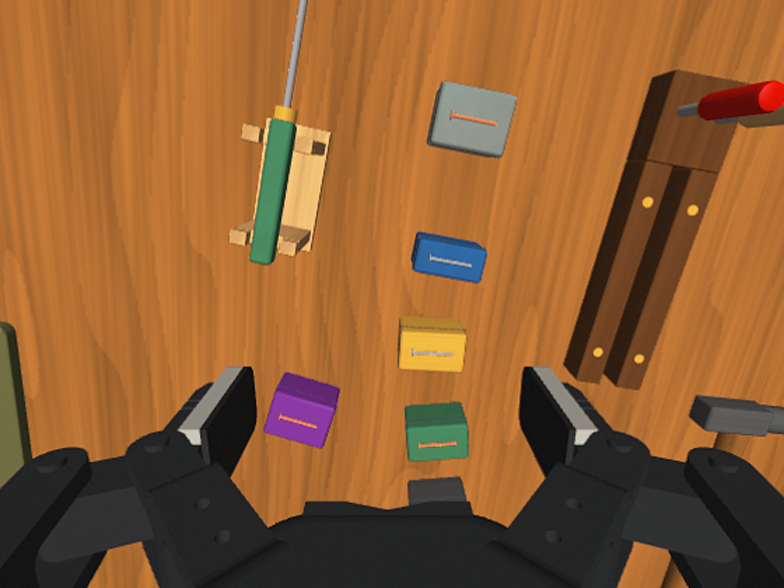

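The wrist view shows the pick handle at (272,190), the rack battens at (620,280) with the mouth at (600,385), and the tins at (472,120), (449,258), (432,345), (436,432) and (436,490). The slot interior isn't visible from this angle.

```bash
python3 - <<'E'
from h import *
import pickle
c=pickle.load(open('w1.pkl','rb'))
im=c['color'];hsv=cv2.cvtColor(im,cv2.COLOR_RGB2HSV)
m=cv2.inRange(hsv,(65,90,40),(90,255,255)); m[:, :150]=0; m[220:]=0; m[:,260:]=0
cs=max(cv2.findContours(m,0,cv2.CHAIN_APPROX_NONE)[0],key=cv2.contourArea).reshape(-1,2)
p=onz(c,cs,78)[:,:2].astype(np.float32); print(cv2.minAreaRect(p),cv2.boxPoints(cv2.minAreaRect(p)).round(1).tolist())
for n,uv,z in [('collar',(285,107),72),('rod end',(304,0),70)]: print(n,onz(c,np.array([uv])/1.4,z))
for n,uv in [('LB in mouth',(602,382)),('RB in mouth',(604,384)),('LB far in',(672,165)),('RB far in',(676,166)),('RB out mouth',(640,388)),('RB out far',(718,172)),('LB out mouth',(566,362)),('block LB',(628,162))]: print(n,onz(c,np.array([uv])/1.4,32)[0].round(1))
plan([655,130,200],96)
E
```

```text
((352.33123779296875, 252.68295288085938), (97.86698913574219, 16.91326904296875), 82.94601440429688) [[337.8999938964844, 205.1999969482422], [354.70001220703125, 203.10000610351562], [366.70001220703125, 300.20001220703125], [349.8999938964844, 302.29998779296875]]
collar [[357.69634308 310.10514804  72.        ]]
rod end [[366.35289764 373.90956251  70.        ]]
LB in mouth [638.5 116.9  32. ]
RB in mouth [640.8 115.1  32. ]
LB far in [647. 304.  32.]
RB far in [650.2 303.7  32. ]
RB out mouth [673.5 114.8  32. ]
RB out far [683.6 302.8  32. ]
LB out mouth [602.6 132.4  32. ]
block LB [612.8 302.6  32. ]
row [-0.4264, 0.8245, 0.2398, 0.0, -0.0001, 0.0009] rows~ 7 t 1.8
```

>>> servo_tool:
  rows:
    - [-0.43,0.82,0.24,0,0,0.025]
    - [-0.43,0.82,0.24,0,0,0.025]
    - [-0.43,0.82,0.24,0,0,0.025]
    - [-0.43,0.82,0.24,0,0,0.025]
    - [-0.43,0.82,0.24,0,0,0.025]
    - [-0.43,0.82,0.24,0,0,0.025]
    - [-0.43,0.82,0.24,0,0,0.025]
    - [-0.43,0.82,0.24,0,0,0.025]
    - [-0.43,0.82,0.24,0,0,0.025]
    - [-0.43,0.82,0.24,0,0,0.025]

```text
t: 2.58
ee_pos: [653.6, 128.4, 200.8]
tcp_rot: [0.724, 0.69, 0.0, 0.0]
force: [1.0, -0.1, -0.1]
grip_width: 85.4
grasp_force: 0.0
```

```bash
python3 -c "
from h import *
import pickle
c=cam('wrist');save(c,'w2.png',1.4);pickle.dump(c,open('w2.pkl','wb'));o=arm.get_obs();print(o['ee_pos'],o['tcp_rot'],ray(c,[[0,0]])[0])"
```

```text
[653.63196514 128.20923317 200.97765578] [7.23660692e-01 6.90155591e-01 5.86260428e-04 3.45715873e-04] [655.47972007 199.72020417 332.33555483]
```

View pics/w2.png

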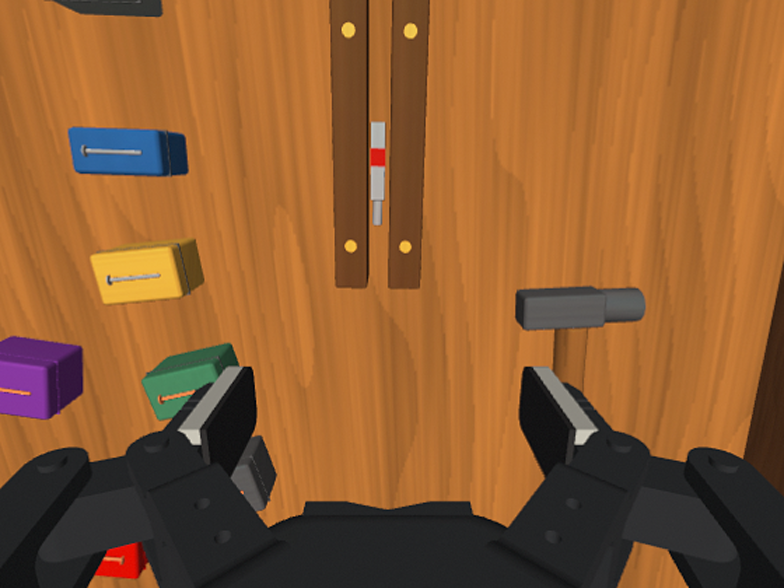

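The slot is seen from above: the punch's tail end is at (378,122), its nose at (378,225), and the mouth edges are at (367,288) and (388,288).

```bash
python3 - <<'E'
from h import *
import pickle
c=pickle.load(open('w2.pkl','rb'))
f=lambda uv,z: onz(c,np.array([uv])/1.4,z)[0].round(1)
for n,uv in [('L mouth',(367,288)),('R mouth',(388,288)),('L far',(369,5)),('R far',(392,5))]: print(n,f(uv,32))
for n,uv,z in [('tail',(378,122),10),('nose',(377.5,225),5),('tailL',(371.5,123),10),('tailR',(385,123),10)]: print(n,f(uv,z))
a=np.radians(83); 
plan([352.3+10*np.cos(a),252.7+10*np.sin(a),160],83)
E
```

```text
L mouth [637.2 114.8  32. ]
R mouth [651.8 114.1  32. ]
L far [648.9 287.3  32. ]
R far [662.4 286.6  32. ]
tail [650.4 224.5  10. ]
nose [646.1 154.5   5. ]
tailL [645.9 224.   10. ]
tailR [655.  223.6  10. ]
row [0.4801, -1.2248, 0.1625, 0.0002, -0.0001, 0.0119] rows~ 9 t 2.6
```

>>> servo_tool:
  rows:
    - [0.24,-0.61,0.08,0,0,0.006]
    - [0.24,-0.61,0.08,0,0,0.006]
    - [0.24,-0.61,0.08,0,0,0.006]
    - [0.24,-0.61,0.08,0,0,0.006]
    - [0.48,-1,0.16,0,0,0.012]
    - [0.48,-1,0.16,0,0,0.012]
    - [0.48,-1,0.16,0,0,0.012]
    - [0.48,-1,0.16,0,0,0.012]
    - [0.48,-1,0.16,0,0,0.012]
  claw: 0.5

```text
t: 3.38
ee_pos: [408.6, 260.0, 160.3]
tcp_rot: [0.748, 0.663, 0.001, 0.0]
force: [0.7, -1.2, 0.7]
grip_width: 42.7
grasp_force: 0.0
```

```bash
python3 -c "
from h import *
plan([353.5,262.6,140],83)
c=cam('wrist');save(c,'w3.png',1.4);import pickle;pickle.dump(c,open('w3.pkl','wb'))
im=c['color'];hsv=cv2.cvtColor(im,cv2.COLOR_RGB2HSV)
m=cv2.inRange(hsv,(65,90,40),(90,255,255))
for cs in cv2.findContours(m,0,cv2.CHAIN_APPROX_NONE)[0]:
  if cv2.contourArea(cs)>300:
    q=cs.reshape(-1,2);p=onz(c,q,78)[:,:2].astype(np.float32); print(q.min(0),q.max(0),cv2.minAreaRect(p),cv2.boxPoints(cv2.minAreaRect(p)).round(1).tolist())
"
```

```text
row [-0.0164, -0.2201, 0.0808, 0.0002, -0.0001, 0.0002] rows~ 3 t 3.4
[388 377] [426 412] ((494.3301086425781, 92.55606842041016), (20.681568145751953, 43.0509033203125), 33.12663650512695) [[473.8999938964844, 104.9000015258789], [497.3999938964844, 68.9000015258789], [514.7999877929688, 80.19999694824219], [491.20001220703125, 116.19999694824219]]
[186 169] [215 273] ((353.9749450683594, 263.8274841308594), (77.47219848632812, 17.169267654418945), 82.96672821044922) [[340.70001220703125, 226.39999389648438], [357.79998779296875, 224.3000030517578], [367.20001220703125, 301.20001220703125], [350.20001220703125, 303.29998779296875]]
```

View pics/w3.png

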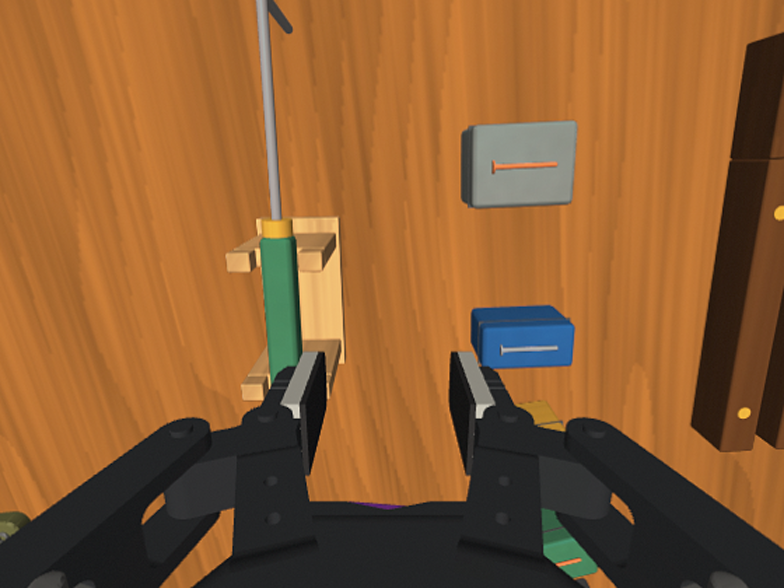

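Handle centre is confirmed near (352.5,252.6) at 83°, with its front end at (278,237) in the image. I'll grip 10 mm ahead of the middle.

>>> servo_tool:
  rows:
    - [-0.016,-0.22,0.08,0,0,0]
    - [-0.016,-0.22,0.08,0,0,0]
    - [-0.016,-0.22,0.08,0,0,0]
    - [-0.016,-0.22,0.2,0,0,0]
    - [-0.016,-0.22,0.3,0,0,0]
    - [-0.016,-0.22,0.393,0,0,0]
    - [-0.016,-0.22,0.393,0,0,0]
    - [-0.016,-0.22,0.393,0,0,0]

```text
t: 4.1
ee_pos: [356.3, 261.3, 61.5]
tcp_rot: [0.75, 0.661, -0.001, -0.0]
force: [0.2, -0.5, -0.4]
grip_width: 42.5
grasp_force: 0.0
```

>>> servo_tool:
  rows:
    - [0,0,0,0,0,0]
    - [0,0,0,0,0,0]
    - [0,0,0,0,0,0]
    - [0,0,0,0,0,0]
    - [0,0,0,0,0,0]
    - [0,0,0,0,0,0]
  claw: 0
  grip_force: 80

```text
t: 4.6
ee_pos: [356.1, 262.4, 64.0]
tcp_rot: [0.75, 0.662, 0.001, -0.0]
force: [-5.4, -1.2, 7.1]
grip_width: 14.2
grasp_force: 78.9
```

>>> servo_tool:
  rows:
    - [0,0,-0.1,0,0,0]
    - [0,0,-0.2,0,0,0]
    - [0,0,-0.25,0,0,0]
    - [0,0,-0.25,0,0,0]
    - [0,0,-0.25,0,0,0]
    - [0,0,-0.25,0,0,0]

```text
t: 5.1
ee_pos: [355.2, 261.6, 123.6]
tcp_rot: [0.75, 0.662, -0.0, -0.0]
force: [-0.7, -0.5, -1.0]
grip_width: 14.5
grasp_force: 78.6
```

```bash
python3 -c "
from h import *
plan([600,150,150],86.3)
import pickle
for n in ['wrist','scene']:
  c=cam(n);pickle.dump(c,open(n+'4.pkl','wb'))
  if n=='wrist': save(c,'w4.png',1)
"
```

```text
row [-0.3209, 1.0271, -0.106, -0.0001, 0.0001, -0.0096] rows~ 8 t 5.1
```

View pics/w4.png

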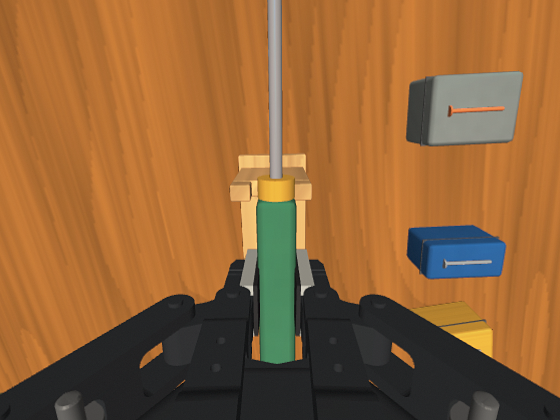

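The handle is held straight, the rod runs up the image at column 276, and it lies level with the rest below. Next I'll fly to just above the slot behind the punch and check alignment.

```bash
python3 -c "
from h import *
plan([643.3,95.3,120],86.3)"
```

```text
row [-0.5151, 1.2281, 0.0091, -0.0003, 0.0002, -0.0096] rows~ 9 t 5.2
```

>>> servo_tool:
  rows:
    - [-0.13,0.25,0,0,0,-0.002]
    - [-0.26,0.5,0,0,0,-0.005]
    - [-0.39,0.75,0,0,0,-0.007]
    - [-0.5,1,0.009,0,0,-0.0096]
    - [-0.5,1,0.009,0,0,-0.0096]
    - [-0.5,1,0.009,0,0,-0.0096]
    - [-0.5,1,0.009,0,0,-0.0096]
    - [-0.5,1,0.009,0,0,-0.0096]
    - [-0.5,1,0.009,0,0,-0.0096]

```text
t: 5.95
ee_pos: [588.2, 105.4, 120.0]
tcp_rot: [0.73, 0.683, -0.001, -0.001]
force: [-0.5, 0.6, -1.3]
grip_width: 14.4
grasp_force: 78.8
```

```bash
python3 -c "
from h import *
plan([643.3,95.3,110],86.3)"
```

```text
row [-0.0257, 0.2225, 0.0393, -0.0005, 0.0, -0.0004] rows~ 3 t 6.0
```

>>> servo_tool:
  rows:
    - [-0.026,0.222,0.04,0,0,0]
    - [-0.026,0.222,0.04,0,0,0]
    - [-0.026,0.222,0.04,0,0,0]
    - [-0.026,0.222,0.04,0,0,0]
    - [-0.026,0.222,0.04,0,0,0]
    - [-0.026,0.222,0.04,0,0,0]

```text
t: 6.45
ee_pos: [641.7, 97.3, 111.7]
tcp_rot: [0.729, 0.684, -0.0, -0.0]
force: [0.3, -0.7, -1.4]
grip_width: 14.4
grasp_force: 79.0
```

```bash
python3 -c "
from h import *
c=cam('wrist');s=cam('scene');print(arm.get_obs()['ee_pos'])
o=arm.get_obs();t=o['ee_pos']+R.from_quat(o['tcp_rot']).apply([145,0,51.5])
u=cv2.projectPoints(t[None],s['rvec'],s['tvec'],s['K'],s['D'])[0].ravel();print(t,u)
x,y=u.astype(int)
a=cv2.resize(c['color'][0:320,200:360,::-1],None,fx=1.8,fy=1.8,interpolation=2)
b=cv2.resize(s['color'][y-50:y+30,x-50:x+30,::-1],None,fx=6,fy=6,interpolation=2)
h=576
b=cv2.copyMakeBorder(b,0,h-480,0,0,0); cv2.imwrite('pics/w5.png',np.hstack([a[:h],b]))
"
```

```text
[642.17539568  97.14429462 112.14845899]
[651.40860559 241.85244552  60.65526625] [374.20385431 265.66833189]
```

View pics/w5.png

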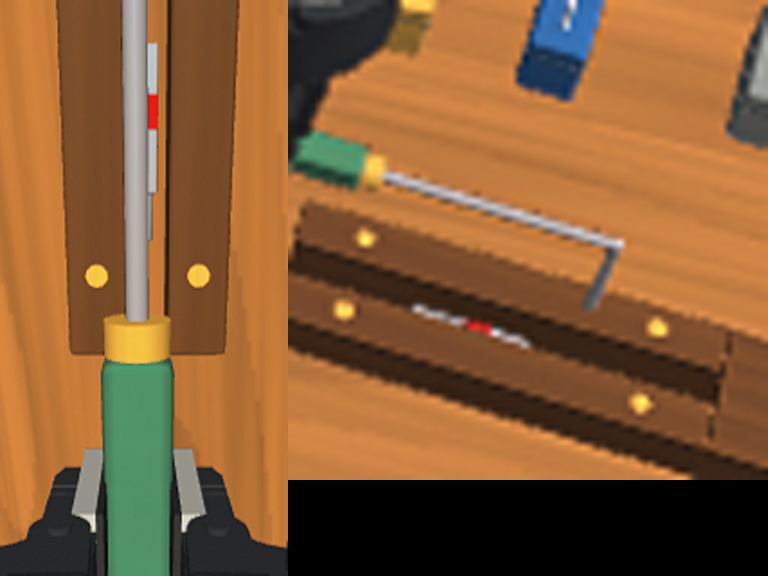

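The rod lies about 8 px (image) left of the slot's centreline. In the scene crop the hook tip is at (592,305), within 1 px of the prediction (588,300). I'll work out the lateral offset.

```bash
python3 -c "
from h import *
c=cam('wrist')
g=lambda x,y,z:onz(c,[[200+x/1.8,y/1.8]],z)[0].round(1)
print('rod',g(134.5,5,118),g(134.5,150,118),'slot R',g(166,5,32),g(166,150,32),'Rout',g(238,5,32),g(231,150,32),'tail',g(153,45,10),'rodend at handle',g(137,310,118))
z=cv2.cvtColor(c['color'],cv2.COLOR_RGB2GRAY); print(z[3,262:310]); print(c['cx'])
"
```

```text
rod [646.9 205.1 118. ] [645.2 179.3 118. ] slot R [658.1 229.5  32. ] [655.9 186.   32. ] Rout [681.2 228.   32. ] [678.2 184.6  32. ] tail [654.1 223.5  10. ] rodend at handle [643.6 146.4 118. ]
[ 82  83  84  84  75  66 132 153 163 171 177 183 188 182 174 167 161 150
 136 105 133 131 129 128 125 123 120 124 128 116  41  31  62  78  85  88
  88  87  88  88  89  89  90  90  89  87  88  86]
276.5612658592483
```

>>> servo_tool:
  rows:
    - [0,0.012,0,0,0,0.001]
    - [0,0.012,0.05,0,0,0.001]
    - [0,0.012,0.1,0,0,0.001]
    - [0,0.012,0.13,0,0,0.001]
    - [0,0.012,0.13,0,0,0.001]
    - [0,0.012,0.13,0,0,0.001]

```text
t: 7.1
ee_pos: [644.9, 96.3, 77.4]
tcp_rot: [0.732, 0.682, -0.001, -0.001]
force: [-0.3, -0.6, -1.9]
grip_width: 14.6
grasp_force: 79.0
```

>>> servo_tool:
  rows:
    - [0,0,0.03,0,0,0]
    - [0,0,0.06,0,0,0]
    - [0,0,0.08,0,0,0]
    - [0,0,0.085,0,0,0]
    - [0,0,0.085,0,0,0]

```text
t: 7.52
ee_pos: [645.4, 96.4, 57.1]
tcp_rot: [0.732, 0.682, -0.001, -0.001]
force: [-0.9, -0.4, -0.9]
grip_width: 14.4
grasp_force: 79.0
```

```bash
python3 -c "
from h import *
o=arm.get_obs();print(o['ee_pos'],o['force'],o['torque'])
c=cam('wrist');s=cam('scene')
t=o['ee_pos']+R.from_quat(o['tcp_rot']).apply([145,0,51.5])
u=cv2.projectPoints(t[None],s['rvec'],s['tvec'],s['K'],s['D'])[0].ravel();print(t,u)
x,y=u.astype(int)
a=cv2.resize(c['color'][0:320,200:360,::-1],None,fx=1.8,fy=1.8,interpolation=2)
b=cv2.resize(s['color'][y-50:y+30,x-50:x+30,::-1],None,fx=6,fy=6,interpolation=2)
h=576
b=cv2.copyMakeBorder(b,0,h-480,0,0,0); cv2.imwrite('pics/w6.png',np.hstack([a[:h],b]))
"
```

```text
[645.41132324  96.35522158  57.08805431] [-0.87203549 -0.44603115 -0.93479249] [-0.02301108  0.01898467  0.06391261]
[655.59496779 240.9867106    5.5586863 ] [369.48291591 276.0146918 ]
```

View pics/w6.png

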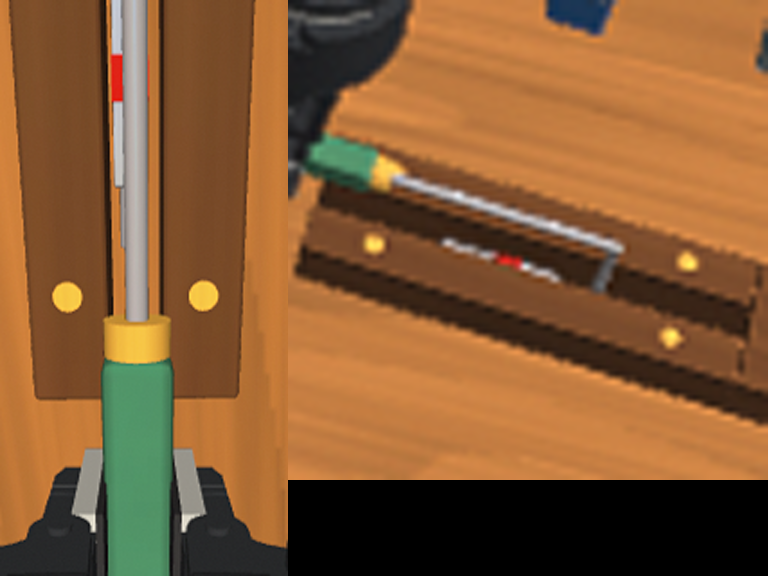

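The hook is in the slot just behind the punch's tail, in free space with no contact force. I'll lower it a touch and drag.

>>> servo_tool:
  rows:
    - [-0.01,0,0.006,0,0,0]
    - [-0.03,0,0.006,0,0,0]
    - [-0.05,0,0.006,0,0,0]
    - [-0.075,0,0.006,0,0,0]
    - [-0.1,0.001,0.006,0,0,0]
    - [-0.125,0.001,0.006,0,0,0]
    - [-0.15,0.001,0.006,0,0,0]
    - [-0.175,0.001,0.006,0,0,0]
    - [-0.2,0.001,0.006,0,0,0]
    - [-0.2,0.001,0.006,0,0,0]

```text
t: 8.45
ee_pos: [642.7, 45.1, 56.6]
tcp_rot: [0.732, 0.681, -0.0, 0.0]
force: [-0.5, 0.4, -1.4]
grip_width: 15.0
grasp_force: 79.0
```

```bash
python3 -c "
from h import *
o=arm.get_obs();print(o['ee_pos'],o['force'],o['torque'])
s=cam('scene')
h=cv2.cvtColor(s['color'],cv2.COLOR_RGB2HSV);m=cv2.inRange(h,(0,180,120),(6,255,255))|cv2.inRange(h,(174,180,120),(180,255,255))
n,l,st,ce=cv2.connectedComponentsWithStats(m)
for i in range(1,n): print(st[i],ce[i],onz(s,[ce[i]],10)[0].round())
"
```

```text
[642.65905744  45.13692855  56.60911643] [-0.53702216  0.39901531 -1.42324566] [-0.0079177   0.015908    0.03934803]
[230 144  23  22 257] [242.18287938 152.6459144 ] [ 351. -210.   10.]
[230 155   1   1   1] [230. 155.] [ 370. -244.   10.]
[231 159   1   2   2] [231.  159.5] [ 387. -235.   10.]
[260 161  20  25 244] [270.85655738 170.82786885] [ 395. -104.   10.]
[234 162   1   1   1] [234. 162.] [ 394. -223.   10.]
[236 162   3   2   3] [237.         162.66666667] [ 393. -213.   10.]
[240 164   2   1   2] [240.5 164. ] [ 395. -201.   10.]
[262 177   2   1   2] [262.5 177. ] [ 425. -122.   10.]
[261 181   1   1   1] [261. 181.] [ 440. -122.   10.]
[269 184   1   1   1] [269. 184.] [444. -96.  10.]
[271 185   1   1   1] [271. 185.] [446. -89.  10.]
[418 262   7  11  46] [420.65217391 266.02173913] [592. 366.  10.]
[340 264   4   2   6] [341.16666667 264.66666667] [646. 163.  10.]
```

>>> servo_tool:
  rows:
    - [-0.03,0,0,0,0,0]
    - [-0.06,0,0,0,0,0]
    - [-0.1,0,0,0,0,0]
    - [-0.14,0.001,0,0,0,0]
    - [-0.18,0.001,0,0,0,0]
    - [-0.22,0.002,0,0,0,0]
    - [-0.26,0.002,0,0,0,0]
    - [-0.3,0.002,0,0,0,0]
    - [-0.34,0.003,0,0,0,0]
    - [-0.38,0.003,0,0,0,0]
    - [-0.42,0.003,0,0,0,0]
    - [-0.42,0.003,0,0,0,0]

```text
t: 9.5
ee_pos: [635.9, -60.3, 56.6]
tcp_rot: [0.732, 0.681, -0.0, 0.0]
force: [0.5, 0.3, -0.1]
grip_width: 14.3
grasp_force: 79.0
```

```bash
python3 -c "
from h import *
o=arm.get_obs();print(o['ee_pos'],o['force'])
s=cam('scene');c=cam('wrist')
h=cv2.cvtColor(s['color'],cv2.COLOR_RGB2HSV);m=cv2.inRange(h,(0,150,120),(8,255,255))|cv2.inRange(h,(174,150,120),(180,255,255))
n,l,st,ce=cv2.connectedComponentsWithStats(m[250:])
for i in range(1,n): print(st[i],onz(s,[ce[i]+[0,250]],10)[0].round())
a=cv2.resize(c['color'][0:320,200:360,::-1],None,fx=1.8,fy=1.8,interpolation=2)
b=cv2.resize(s['color'][210:330,260:380,::-1],None,fx=4,fy=4,interpolation=2)
b=cv2.copyMakeBorder(b,0,96,0,0,0); cv2.imwrite('pics/w7.png',np.hstack([a[:576],b]))
"
```

```text
[635.93720699 -60.33423811  56.61626533] [ 0.45863118  0.25622203 -0.11469411]
[303   0   5   4  14] [634.  61.  10.]
[417  12   8  11  52] [593. 366.  10.]
[415  16   1   1   1] [596. 352.  10.]
```

View pics/w7.png

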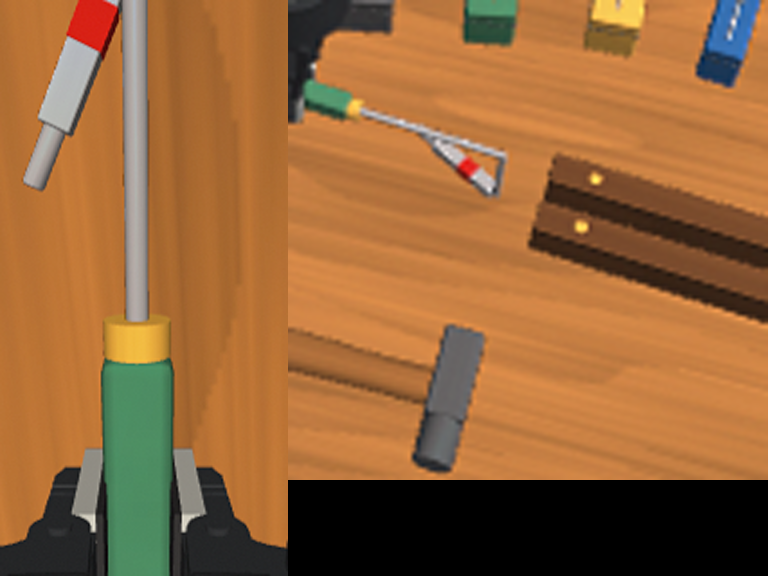

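The punch lies on the bench clear of the mouth, slanted beside the hook, with its band near (634,61). I'll lift and return the pick to its rest.

>>> servo_tool:
  rows:
    - [0,0,-0.1,0,0,0]
    - [0,0,-0.2,0,0,0]
    - [0,0,-0.3,0,0,0]
    - [0,0,-0.33,0,0,0]
    - [0,0,-0.33,0,0,0]

```text
t: 10.02
ee_pos: [638.0, -58.1, 142.4]
tcp_rot: [0.731, 0.682, 0.002, 0.002]
force: [-0.3, 0.3, -1.7]
grip_width: 14.2
grasp_force: 79.0
```

```bash
python3 -c "
from h import *
plan([500,100,140],84);plan([356,262.3,130],82.9)"
```

```text
row [0.5923, -0.5951, 0.0058, 0.001, 0.0001, 0.0055] rows~ 7 t 10.0
row [1.1996, -1.2154, 0.0416, 0.001, 0.0001, 0.0086] rows~ 12 t 10.0
```

>>> servo_tool:
  rows:
    - [0.11,-0.11,0,0,0,0]
    - [0.22,-0.22,0,0,0,0.002]
    - [0.33,-0.33,0,0,0,0.004]
    - [0.44,-0.44,0,0,0,0.006]
    - [0.55,-0.55,0,0,0,0.008]
    - [0.66,-0.66,0,0,0,0.0086]
    - [0.77,-0.77,0,0,0,0.0086]
    - [0.88,-0.88,0,0,0,0.0086]
    - [0.98,-0.98,0,0,0,0.0086]
    - [0.98,-0.98,0,0,0,0.0086]
    - [0.98,-0.98,0,0,0,0.0086]

```text
t: 10.93
ee_pos: [406.8, 204.3, 137.1]
tcp_rot: [0.749, 0.663, -0.001, -0.0]
force: [0.4, -0.7, -1.1]
grip_width: 14.8
grasp_force: 79.0
```

```bash
python3 -c "
from h import *
plan([356,262.3,100],82.9)"
```

```text
row [0.206, -0.2292, 0.1487, -0.0004, 0.0002, 0.0005] rows~ 4 t 10.9
```

>>> servo_tool:
  rows:
    - [0.206,-0.229,0,0,0,0]
    - [0.206,-0.229,0.03,0,0,0]
    - [0.206,-0.229,0.06,0,0,0]
    - [0.206,-0.229,0.1,0,0,0]
    - [0.206,-0.229,0.148,0,0,0]
    - [0.206,-0.229,0.148,0,0,0]
    - [0.206,-0.229,0.148,0,0,0]

```text
t: 11.52
ee_pos: [358.6, 260.3, 100.6]
tcp_rot: [0.75, 0.661, -0.002, -0.0]
force: [0.1, -0.5, -0.8]
grip_width: 14.8
grasp_force: 79.0
```

```bash
python3 -c "
from h import *
plan([356,262.3,64.5],82.9)"
```

```text
row [0.0071, -0.011, 0.1442, -0.0004, 0.0004, -0.0005] rows~ 2 t 11.5
```

>>> servo_tool:
  rows:
    - [0.006,-0.01,0,0,0,0]
    - [0.006,-0.01,0.04,0,0,0]
    - [0.006,-0.01,0.09,0,0,0]
    - [0.006,-0.01,0.12,0,0,0]
    - [0.006,-0.01,0.135,0,0,0]
    - [0.006,-0.01,0.142,0,0,0]
    - [0.006,-0.01,0.142,0,0,0]

```text
t: 12.1
ee_pos: [355.8, 263.1, 65.8]
tcp_rot: [0.75, 0.662, -0.001, -0.0]
force: [-0.9, -1.1, -2.5]
grip_width: 14.6
grasp_force: 80.0
```

>>> servo_tool:
  rows:
    - [0,0,0.005,0,0,0]
    - [0,0,0.005,0,0,0]
    - [0,0,0.005,0,0,0]

```text
t: 12.35
ee_pos: [355.8, 263.3, 65.0]
tcp_rot: [0.75, 0.662, -0.0, -0.0]
force: [-3.2, -0.4, -1.9]
grip_width: 14.5
grasp_force: 80.0
```

>>> servo_tool:
  rows:
    - [0,0,0,0,0,0]
    - [0,0,0,0,0,0]
    - [0,0,0,0,0,0]
    - [0,0,0,0,0,0]
    - [0,0,0,0,0,0]
    - [0,0,-0.1,0,0,0]
    - [0,0,-0.25,0,0,0]
    - [0,0,-0.4,0,0,0]
    - [0,0,-0.5,0,0,0]
    - [0,0,-0.5,0,0,0]
  claw: 0.5

```text
t: 13.18
ee_pos: [359.7, 265.4, 197.8]
tcp_rot: [0.75, 0.662, 0.006, 0.001]
force: [0.8, 0.7, 0.6]
grip_width: 42.6
grasp_force: 0.0
```

```bash
cat >> h.py <<'E'
def pickchk(c):
    hsv=cv2.cvtColor(c['color'],cv2.COLOR_RGB2HSV)
    m=cv2.inRange(hsv,(65,90,40),(90,255,255))
    for cs in cv2.findContours(m,0,cv2.CHAIN_APPROX_NONE)[0]:
      if cv2.contourArea(cs)>100:
        q=cs.reshape(-1,2);p=onz(c,q,78)[:,:2].astype(np.float32); r=cv2.minAreaRect(p);print('green',q.min(0),q.max(0),np.round(r[0],1),np.round(r[1],1),round(r[2],1))
E
python3 -c "
from h import *
pickchk(cam('wrist'))
plan([636,20,200],86)"
```

```text
green [436 352] [452 374] [498.8  91. ] [ 6.8 30.7] 36.8
green [261 162] [280 273] [352.9 254. ] [96.3 15.1] 82.8
row [-0.8325, 1.2237, -0.0176, 0.0011, -0.0008, -0.0088] rows~ 10 t 13.2
```

>>> servo_tool:
  rows:
    - [-0.14,0.2,0,0,0,0]
    - [-0.27,0.4,0,0,0,0]
    - [-0.4,0.6,0,0,0,0]
    - [-0.54,0.8,0,0,0,0]
    - [-0.67,1,0,0,0,0]
    - [-0.85,1,0,0,0,0]
    - [-0.98,1,0,0,0,0]
    - [-0.98,1,0,0,0,0]
    - [-0.98,1,0,0,0,0]
    - [-0.98,1,0,0,0,0]

```text
t: 14.07
ee_pos: [574.3, -15.1, 188.3]
tcp_rot: [0.752, 0.66, -0.001, -0.0]
force: [-0.6, 0.4, 0.1]
grip_width: 43.1
grasp_force: 0.0
```

```bash
cat >> h.py <<'E'
def punch(c):
    hsv=cv2.cvtColor(c['color'],cv2.COLOR_RGB2HSV); 
    red=cv2.inRange(hsv,(0,170,100),(5,255,255))|cv2.inRange(hsv,(175,170,100),(180,255,255))
    grey=cv2.inRange(hsv,(0,0,110),(180,50,255)); m=cv2.morphologyEx(red|grey,cv2.MORPH_CLOSE,np.ones((3,3)))
    for cs in cv2.findContours(m,0,cv2.CHAIN_APPROX_NONE)[0]:
        if cv2.contourArea(cs)>60:
            q=cs.reshape(-1,2); p=onz(c,q,9)[:,:2].astype(np.float32); r=cv2.minAreaRect(p)
            mm=np.zeros_like(red);cv2.drawContours(mm,[cs],-1,255,-1); b=np.argwhere((mm>0)&(red>0))
            if len(b)>5: print('punch',np.round(r[0],1),np.round(r[1],1),round(r[2],1),'band',onz(c,[b.mean(0)[::-1]],10)[0].round(1),cv2.boxPoints(r).round(0).tolist(),q.min(0),q.max(0))
E
python3 -c "
from h import *
c=cam('wrist');save(c,'w8.png',1)
punch(c);print(arm.get_obs()['ee_pos'])"
```

```text
punch [ 361.3 -259.3] [31.7  9.1] 40.2 band [ 359.8 -259.1   10. ] [[346.0, -266.0], [352.0, -273.0], [376.0, -253.0], [371.0, -246.0]] [123 393] [139 408]
punch [ 347.6 -198.6] [38.2  7.6] 38.5 band [ 349.4 -197.3   10. ] [[330.0, -208.0], [335.0, -213.0], [365.0, -190.0], [360.0, -184.0]] [101 352] [117 374]
punch [ 398.3 -106.3] [67.7 76. ] 80.4 band [396.4 -97.4  10. ] [[355.0, -133.0], [430.0, -146.0], [441.0, -79.0], [367.0, -67.0]] [ 95 261] [163 315]
punch [624.3  50.9] [69.4 10.9] 61.6 band [629.7  61.3  10. ] [[603.0, 23.0], [613.0, 18.0], [646.0, 79.0], [636.0, 84.0]] [306  74] [342 148]
[573.53976251 -12.9771631  188.21720433]
```

View pics/w8.png

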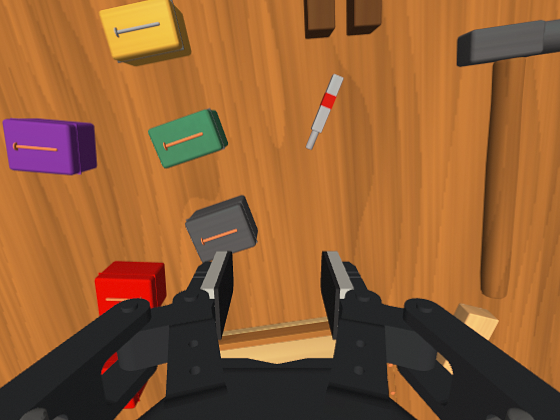

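The punch lies free at (306–342, 74–148) in the image, measured 69×11 mm, heading 61.6°. The camera shows a consistent −2.4 mm bias along tool y, which I'll correct for. Dark and green tins are nearby but clear.

```bash
python3 -c "
from h import *
plan([629.1,55,80],61.6)"
```

```text
row [0.2983, 0.1868, 0.4323, -0.0005, 0.0001, 0.0584] rows~ 5 t 14.1
```

>>> servo_tool:
  rows:
    - [0.298,0.187,0.2,0,0,0.058]
    - [0.298,0.187,0.3,0,0,0.058]
    - [0.298,0.187,0.43,0,0,0.058]
    - [0.298,0.187,0.43,0,0,0.058]
    - [0.298,0.187,0.43,0,0,0.058]
    - [0.298,0.187,0.43,0,0,0.058]
    - [0.298,0.187,0.43,0,0,0.058]

```text
t: 14.7
ee_pos: [629.7, 57.8, 83.9]
tcp_rot: [0.857, 0.515, 0.001, 0.0]
force: [0.4, 0.3, -0.2]
grip_width: 42.6
grasp_force: 0.0
```

```bash
python3 -c "
from h import *
plan([629.1,55,14],61.6)"
```

```text
row [-0.0111, 0.003, 0.2797, 0.0002, -0.0001, 0.0012] rows~ 3 t 14.7
```

>>> servo_tool:
  rows:
    - [-0.01,0.003,0.1,0,0,0.001]
    - [-0.01,0.003,0.2,0,0,0.001]
    - [-0.01,0.003,0.25,0,0,0.001]
    - [-0.01,0.003,0.28,0,0,0.001]
    - [-0.01,0.003,0.28,0,0,0.001]
    - [-0.01,0.003,0.28,0,0,0.001]

```text
t: 15.2
ee_pos: [629.7, 54.6, 14.1]
tcp_rot: [0.859, 0.512, 0.001, 0.0]
force: [0.5, -0.2, 0.3]
grip_width: 43.0
grasp_force: 0.0
```

>>> servo_tool:
  rows:
    - [0,0,0,0,0,0]
    - [0,0,0,0,0,0]
    - [0,0,0,0,0,0]
    - [0,0,0,0,0,0]
    - [0,0,0,0,0,0]
    - [0,0,0,0,0,0]
  claw: 0
  grip_force: 50

```text
t: 15.7
ee_pos: [630.2, 54.8, 14.5]
tcp_rot: [0.859, 0.512, 0.001, 0.001]
force: [-0.4, -0.2, 7.0]
grip_width: 8.3
grasp_force: 51.8
```

>>> servo_tool:
  rows:
    - [0,0,-0.1,0,0,0]
    - [0,0,-0.2,0,0,0]
    - [0,0,-0.4,0,0,0]
    - [0,0,-0.6,0,0,0]
    - [0,0,-0.75,0,0,0]
    - [0,0,-0.75,0,0,0]
    - [0,0,-0.75,0,0,0]

```text
t: 16.28
ee_pos: [631.9, 54.9, 206.9]
tcp_rot: [0.859, 0.512, 0.005, 0.003]
force: [0.2, 0.2, -0.2]
grip_width: 8.1
grasp_force: 51.0
```

```bash
python3 -c "
from h import *
plan([570,-230,210],0);plan([570,-230,210],91.5)
"
```

```text
row [-1.1201, 0.3239, -0.015, 0.0009, -0.0016, 0.1711] rows~ 10 t 16.3
row [-1.1201, 0.3239, -0.015, 0.0017, -0.0004, -0.083] rows~ 8 t 16.3
```

>>> servo_tool:
  rows:
    - [-0.1,0.03,0,0,0,0.02]
    - [-0.25,0.07,0,0,0,0.04]
    - [-0.4,0.1,0,0,0,0.06]
    - [-0.5,0.15,0,0,0,0.08]
    - [-0.65,0.2,0,0,0,0.1]
    - [-0.75,0.25,0,0,0,0.12]
    - [-0.85,0.3,0,0,0,0.14]
    - [-0.97,0.32,0,0,0,0.16]
    - [-1,0.32,0,0,0,0.171]
    - [-1,0.32,0,0,0,0.171]
    - [-1,0.32,0,0,0,0.171]
    - [-1,0.32,0,0,0,0.171]

```text
t: 17.28
ee_pos: [580.1, -202.2, 198.8]
tcp_rot: [1.0, 0.002, -0.001, -0.001]
force: [-0.4, -0.5, -0.0]
grip_width: 8.2
grasp_force: 51.0
```

```bash
python3 -c "
from h import *
plan([515,-251,210],0)
"
```

```text
row [-0.2611, 0.1943, -0.0444, -0.0002, 0.0003, 0.0005] rows~ 3 t 17.3
```

>>> servo_tool:
  rows:
    - [-0.26,0.194,-0.045,0,0,0]
    - [-0.26,0.194,-0.045,0,0,0]
    - [-0.26,0.194,-0.045,0,0,0]
    - [-0.26,0.194,-0.045,0,0,0]
    - [-0.26,0.194,-0.045,0,0,0]
    - [-0.26,0.194,-0.045,0,0,0]
    - [-0.26,0.194,-0.045,0,0,0]

```text
t: 17.87
ee_pos: [516.2, -250.7, 211.2]
tcp_rot: [1.0, 0.001, -0.0, -0.0]
force: [0.3, 0.8, -0.8]
grip_width: 8.5
grasp_force: 51.0
```

```bash
python3 -c "
from h import *
import pickle
c=cam('wrist');save(c,'w9.png',1.4);pickle.dump(c,open('w9.pkl','wb'));print(arm.get_obs()['ee_pos'],c['cx'],c['cy'])
"
```

```text
[ 516.1559077  -250.82403046  211.20938621] 276.5612658592483 208.11223692445307
```

View pics/w9.png

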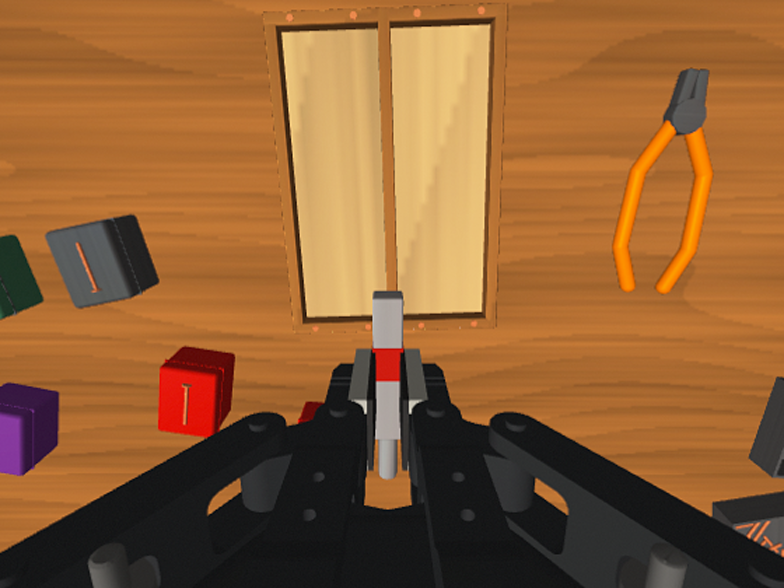

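The tray spans about (265–507, 5–330) with the batten at column 385. The punch is held straight, tail up the image, at (388,300–475). I'll take intensity profiles to locate the rims and batten.

```bash
python3 - <<'E'
from h import *
import pickle
c=pickle.load(open('w9.pkl','rb'))
g=c['color'].astype(int)
for r in [60,140]:
    print(r,[(x,*g[r-1:r+2,x].mean(0).astype(int)) for a,b in ((189,213),(268,286),(340,364)) for x in range(a,b)])
E
```

```text
60 [(189, np.int64(163), np.int64(101), np.int64(47)), (190, np.int64(164), np.int64(101), np.int64(46)), (191, np.int64(163), np.int64(101), np.int64(46)), (192, np.int64(151), np.int64(92), np.int64(44)), (193, np.int64(176), np.int64(113), np.int64(52)), (194, np.int64(175), np.int64(111), np.int64(50)), (195, np.int64(174), np.int64(110), np.int64(51)), (196, np.int64(173), np.int64(111), np.int64(52)), (197, np.int64(174), np.int64(108), np.int64(50)), (198, np.int64(173), np.int64(109), np.int64(49)), (199, np.int64(178), np.int64(111), np.int64(51)), (200, np.int64(146), np.int64(89), np.int64(41)), (201, np.int64(56), np.int64(35), np.int64(18)), (202, np.int64(63), np.int64(38), np.int64(20)), (203, np.int64(57), np.int64(35), np.int64(17)), (204, np.int64(158), np.int64(119), np.int64(72)), (205, np.int64(241), np.int64(202), np.int64(127)), (206, np.int64(235), np.int64(196), np.int64(122)), (207, np.int64(233), np.int64(193), np.int64(120)), (208, np.int64(232), np.int64(192), np.int64(120)), (209, np.int64(232), np.int64(193), np.int64(120)), (210, np.int64(230), np.int6
[... 4956 characters left out ...]
64(183), np.int64(115), np.int64(52)), (351, np.int64(186), np.int64(118), np.int64(53)), (352, np.int64(185), np.int64(116), np.int64(54)), (353, np.int64(183), np.int64(116), np.int64(52)), (354, np.int64(182), np.int64(114), np.int64(52)), (355, np.int64(184), np.int64(113), np.int64(52)), (356, np.int64(190), np.int64(117), np.int64(54)), (357, np.int64(136), np.int64(84), np.int64(38)), (358, np.int64(171), np.int64(104), np.int64(49)), (359, np.int64(173), np.int64(106), np.int64(50)), (360, np.int64(172), np.int64(105), np.int64(48)), (361, np.int64(173), np.int64(105), np.int64(50)), (362, np.int64(173), np.int64(106), np.int64(49)), (363, np.int64(172), np.int64(105), np.int64(49))]
```

Left (+y) compartment is narrower, 70.5 px against 73 px, a ratio matching 64/66. The tin compartment is therefore on the world +y side and the tray's x runs along world +x.

```bash
python3 - <<'E'
from h import *
import pickle
c=pickle.load(open('w9.pkl','rb'))
f=lambda u,v,z=24: onz(c,[[u,v]],z)[0].round(1)[:2]
for r,us in [(60,(192.5,200.3,270.7,278.6,351.5,359.6)),(140,(200.5,207.7,273.5,281,349.5,356.6))]: print(r,[f(u,r).tolist() for u in us])
g=c['color'].astype(int)
for u in (240,320):
    print(u,[(y,int(g[y,u-1:u+2].mean(0)[1])) for a,b in ((0,22),(222,242)) for y in range(a,b)])
o=arm.get_obs();R0=R.from_quat(o['tcp_rot']);print(R0.inv().apply(ray(c,[[0,0]])[0]-o['ee_pos']))
E
```

```text
60 [[633.1, -173.8], [633.1, -180.9], [633.3, -245.1], [633.3, -252.4], [633.4, -318.9], [633.4, -326.3]]
140 [[561.5, -176.3], [561.5, -183.4], [561.7, -247.7], [561.7, -255.0], [561.8, -321.9], [561.8, -328.8]]
240 [(0, 110), (1, 111), (2, 113), (3, 115), (4, 116), (5, 119), (6, 104), (7, 108), (8, 111), (9, 111), (10, 112), (11, 113), (12, 114), (13, 116), (14, 119), (15, 119), (16, 91), (17, 53), (18, 40), (19, 41), (20, 36), (21, 100), (222, 184), (223, 185), (224, 189), (225, 160), (226, 64), (227, 45), (228, 50), (229, 45), (230, 76), (231, 112), (232, 114), (233, 113), (234, 113), (235, 116), (236, 113), (237, 113), (238, 118), (239, 115), (240, 116), (241, 117)]
320 [(0, 106), (1, 106), (2, 105), (3, 94), (4, 100), (5, 104), (6, 106), (7, 108), (8, 108), (9, 108), (10, 109), (11, 111), (12, 112), (13, 90), (14, 55), (15, 40), (16, 43), (17, 33), (18, 100), (19, 181), (20, 196), (21, 194), (222, 185), (223, 131), (224, 39), (225, 45), (226, 45), (227, 62), (228, 94), (229, 107), (230, 107), (231, 109), (232, 110), (233, 112), (234, 111), (235, 113), (236, 118), (237, 118), (238, 117), (239, 116), (240, 117), (241, 118)]
[ 7.03151825e+01  6.37392732e-02 -1.31527089e+02]
```

```bash
python3 - <<'E'
from h import *
import pickle
c=pickle.load(open('w9.pkl','rb'))
f=lambda u,v,z=24: onz(c,[[u,v]],z)[0][:2]
A=f(240,16.1);B=f(320,13.2);C=f(240,230.1);D=f(320,227.6)
print(A,B,C,D)
w=np.radians(np.degrees(np.arctan2(-245.1+247.7,633.3-561.7)));print('ang',np.degrees(w),np.degrees(np.arctan2((B-A)[0],-(B-A)[1])),np.degrees(np.arctan2((D-C)[0],-(D-C)[1])))
th=np.radians(2.0)
x=np.array([np.cos(th),np.sin(th)]);y=np.array([-x[1],x[0]])
far=np.mean([A@x,B@x]);near=np.mean([C@x,D@x]);print('len',far-near)
cy=np.mean([np.array(p)@y for p in [[633.1,-180.9],[633.4,-318.9],[561.5,-183.4],[561.8,-321.9]]])
O=x*(far+near)/2+y*cy;print('tray O',O, 'trough mid',O-36*y,'tins mid',O+37*y)
E
```

```text
[ 668.60916538 -218.21342429] [ 670.99334869 -288.59017229] [ 467.89682642 -212.07763358] [ 470.90372976 -296.77193515]
ang 2.0796592247773447 1.9402916720313315 2.0333190859030976
len 200.3146017807286
tray O [ 569.54266828 -252.2495455 ] trough mid [ 570.79905016 -288.22761527] tins mid [ 568.2513869 -215.2720849]
```

```bash
python3 -c "
from h import *
plan([571,-289.3,70],2)"
```

```text
row [0.2192, 0.1547, 0.5647, -0.0001, 0.0001, -0.0051] rows~ 5 t 17.9
```

>>> servo_tool:
  rows:
    - [0.219,0.154,0.2,0,0,-0.005]
    - [0.219,0.154,0.35,0,0,-0.005]
    - [0.219,0.154,0.5,0,0,-0.005]
    - [0.219,0.154,0.56,0,0,-0.005]
    - [0.219,0.154,0.56,0,0,-0.005]
    - [0.219,0.154,0.56,0,0,-0.005]
    - [0.219,0.154,0.56,0,0,-0.005]

```text
t: 18.5
ee_pos: [571.4, -290.3, 73.3]
tcp_rot: [1.0, 0.016, 0.001, 0.001]
force: [0.9, 0.4, 0.1]
grip_width: 8.2
grasp_force: 51.0
```

```bash
python3 -c "
from h import *
plan([571,-289.3,23.2],2)"
```

```text
row [-0.002, -0.0043, 0.2006, 0.0002, -0.0003, -0.0003] rows~ 3 t 18.5
```

>>> servo_tool:
  rows:
    - [-0.002,-0.004,0.1,0,0,0]
    - [-0.002,-0.004,0.15,0,0,0]
    - [-0.002,-0.004,0.18,0,0,0]
    - [-0.002,-0.004,0.195,0,0,0]
    - [-0.002,-0.004,0.2,0,0,0]
    - [-0.002,-0.004,0.2,0,0,0]

```text
t: 19.0
ee_pos: [570.3, -289.5, 22.7]
tcp_rot: [1.0, 0.016, 0.001, 0.0]
force: [0.0, -0.6, 0.2]
grip_width: 8.1
grasp_force: 51.1
```

>>> servo_tool:
  rows:
    - [0,0,0,0,0,0]
    - [0,0,0,0,0,0]
    - [0,0,0,0,0,0]
    - [0,0,0,0,0,0]
    - [0,0,-0.1,0,0,0]
    - [0,0,-0.25,0,0,0]
    - [0,0,-0.4,0,0,0]
    - [0,0,-0.55,0,0,0]
    - [0,0,-0.7,0,0,0]
    - [0,0,-0.7,0,0,0]
    - [0,0,-0.7,0,0,0]
  claw: 0.28

```text
t: 19.92
ee_pos: [571.5, -290.3, 201.0]
tcp_rot: [1.0, 0.016, 0.003, 0.002]
force: [-0.2, 0.9, 0.1]
grip_width: 23.9
grasp_force: 0.0
```

```bash
python3 -c "
from h import *
c=cam('wrist')
import pickle;pickle.dump(c,open('w10.pkl','wb'))
o=arm.get_obs();print(o['ee_pos'])
hsv=cv2.cvtColor(c['color'],cv2.COLOR_RGB2HSV);b=np.argwhere(cv2.inRange(hsv,(0,170,100),(5,255,255))[:, 230:330]>0)+[0,230];print(len(b),b.min(0),b.max(0),onz(c,[b.mean(0)[::-1]],18)[0].round(1))
plan([500,60,240],10)
t=cam('top');pickle.dump(t,open('top10.pkl','wb'))
h=cv2.cvtColor(t['color'],cv2.COLOR_RGB2HSV)
for n,lo,hi in [('blue',(100,120,60),(120,255,255)),('green',(65,90,40),(90,255,255)),('brass',(20,150,120),(30,255,255))]:
  for cs in cv2.findContours(cv2.inRange(h,lo,hi),0,1)[0]:
    if cv2.contourArea(cs)>40: q=cs.reshape(-1,2);print(n,onz(t,[q.mean(0)],42)[0].round())
"
```

```text
[ 570.21229686 -289.52137413  197.92766001]
110 [179 270] [189 279] [ 575.3 -289.    18. ]
row [-0.2353, -1.4062, -0.1707, 0.0002, -0.0003, -0.0227] rows~ 10 t 20.0
blue [487. 210.  42.]
brass [484. 132.  42.]
```

The punch lies in the trough with its band at (575,-289). Now for the tins: I'll put the wrist camera straight above each lid, measure it, then grasp across its 56 mm faces. The dark tin goes first.

```bash
cat >> h.py <<'E'
LO={'dark':((0,0,0),(180,110,255)),'grey':((0,0,0),(180,110,255)),'green':((60,80,30),(95,255,255)),'brass':((18,120,0),(34,255,255)),'blue':((98,110,30),(125,255,255))}
DIM={'dark':44,'grey':44,'green':36,'brass':36,'blue':28}
def tin(n,c=None,z=42,show=True):
    c=c or cam('wrist'); hsv=cv2.cvtColor(c['color'],cv2.COLOR_RGB2HSV); m=cv2.inRange(hsv,*LO[n])
    best=None
    for cs in cv2.findContours(m,0,cv2.CHAIN_APPROX_NONE)[0]:
        if cv2.contourArea(cs)<400: continue
        q=cs.reshape(-1,2).astype(float); p=onz(c,q,z)[:,:2].astype(np.float32); r=cv2.minAreaRect(p)
        s=sorted(r[1]); e=abs(s[0]-DIM[n])+abs(s[1]-56)
        if best is None or e<best[0]:
            B=cv2.boxPoints(r); e1=B[1]-B[0];e2=B[2]-B[1]; L=e1 if np.linalg.norm(e1)>np.linalg.norm(e2) else e2
            a=np.degrees(np.arctan2(L[1],L[0])); a=(a+90)%180-90  # long axis angle
            best=(e,r[0],s,a,q.min(0),q.max(0))
    if show and best: print(n,'err',round(best[0],1),'c',np.round(best[1],1),'dims',np.round(best[2],1),'long',round(best[3],1),best[4],best[5])
    return best
E
python3 -c "
from h import *
plan([516,-120,110],90)"
```

```text
row [-0.1913, -0.6822, 0.3439, -0.0002, 0.0, -0.2449] rows~ 14 t 20.0
```

>>> servo_tool:
  rows:
    - [-0.02,-0.06,0,0,0,-0.02]
    - [-0.04,-0.12,0,0,0,-0.04]
    - [-0.06,-0.18,0,0,0,-0.06]
    - [-0.07,-0.24,0,0,0,-0.08]
    - [-0.09,-0.3,0.05,0,0,-0.1]
    - [-0.11,-0.38,0.1,0,0,-0.12]
    - [-0.13,-0.45,0.15,0,0,-0.14]
    - [-0.15,-0.52,0.2,0,0,-0.16]
    - [-0.17,-0.58,0.25,0,0,-0.18]
    - [-0.19,-0.63,0.3,0,0,-0.2]
    - [-0.19,-0.68,0.34,0,0,-0.22]
    - [-0.19,-0.68,0.34,0,0,-0.24]
  claw: 1

```text
t: 21.02
ee_pos: [512.9, -117.9, 106.0]
tcp_rot: [0.718, 0.696, -0.002, -0.005]
force: [-0.1, 0.1, 0.1]
grip_width: 85.0
grasp_force: 0.0
```

>>> servo_tool:
  rows:
    - [0,0,0,0,0,0]
    - [0,0,0,0,0,0]
    - [0,0,0,0,0,0]

```text
t: 21.27
ee_pos: [516.5, -121.0, 110.9]
tcp_rot: [0.722, 0.692, -0.0, -0.001]
force: [0.0, 0.0, 1.0]
grip_width: 85.5
grasp_force: 0.0
```

```bash
python3 -c "
from h import *
b=tin('dark')
plan(list(b[1])+[75],b[3]+90);print(arm.get_obs()['ee_pos'])"
```

```text
dark err 2.3 c [515.4 -44.7] dims [43.  54.7] long 11.7 [220.  57.] [323. 151.]
row [0.3052, -0.018, 0.1451, -0.0001, -0.0, -0.0391] rows~ 4 t 21.3
[ 516.75182576 -121.10433816  111.27430468]
```

>>> servo_tool:
  rows:
    - [0.305,-0.018,0,0,0,-0.039]
    - [0.305,-0.018,0,0,0,-0.039]
    - [0.305,-0.018,0.1,0,0,-0.039]
    - [0.305,-0.018,0.2,0,0,-0.039]
    - [0.305,-0.018,0.28,0,0,-0.039]
    - [0.305,-0.018,0.333,0,0,-0.039]
    - [0.305,-0.018,0.333,0,0,-0.039]
    - [0.305,-0.018,0.333,0,0,-0.039]

```text
t: 21.98
ee_pos: [514.9, -44.7, 27.9]
tcp_rot: [0.631, 0.776, -0.0, -0.001]
force: [0.3, 0.4, 0.5]
grip_width: 85.1
grasp_force: 0.0
```

```bash
python3 -c "
from h import *
plan([515.4,-44.7,28],101.7)"
```

```text
row [-0.0005, 0.0019, -0.0004, -0.0002, -0.0001, 0.0001] rows~ 2 t 22.0
```

>>> servo_tool:
  rows:
    - [0,0,0,0,0,0]
    - [0,0,0,0,0,0]
    - [0,0,0,0,0,0]
    - [0,0,0,0,0,0]
    - [0,0,0,0,0,0]
    - [0,0,0,0,0,0]
  claw: 0
  grip_force: 60

```text
t: 22.48
ee_pos: [517.0, -44.9, 30.4]
tcp_rot: [0.631, 0.776, 0.001, 0.002]
force: [1.3, 0.2, 6.6]
grip_width: 55.0
grasp_force: 66.3
```

>>> servo_tool:
  rows:
    - [0,0,-0.08,0,0,0]
    - [0,0,-0.2,0,0,0]
    - [0,0,-0.32,0,0,0]
    - [0,0,-0.4,0,0,0]
    - [0,0,-0.4,0,0,0.02]
    - [0,0,-0.4,0,0,0.04]
    - [0,0,-0.4,0,0,0.06]
    - [0,0,-0.4,0,0,0.08]
    - [0,0,-0.4,0,0,0.1]
    - [0,0,-0.4,0,0,0.12]
    - [0,0,-0.4,0,0,0.14]
    - [0,0,-0.4,0,0,0.16]

```text
t: 23.48
ee_pos: [514.4, -44.3, 127.5]
tcp_rot: [0.927, 0.376, -0.001, -0.0]
force: [0.2, -0.2, -1.9]
grip_width: 54.8
grasp_force: 65.4
```

```bash
cat >> h.py <<'E'
TH=np.radians(2.03);TX=np.array([np.cos(TH),np.sin(TH)]);TY=np.array([-TX[1],TX[0]]);TO=np.array([569.5,-252.2])
def tp(x,y=35.5): return (TO+x*TX+y*TY)
E
python3 -c "
from h import *
p=tp(76);print(p);plan([*p,100],2)"
```

```text
[ 644.19479527 -214.03014856]
row [-0.1007, 0.8489, 0.109, -0.0002, 0.0002, 0.1172] rows~ 7 t 23.5
```

>>> servo_tool:
  rows:
    - [-0.01,0.14,0,0,0,0.017]
    - [-0.03,0.28,0,0,0,0.034]
    - [-0.05,0.42,0,0,0,0.05]
    - [-0.07,0.56,0,0,0,0.067]
    - [-0.09,0.7,0,0,0,0.085]
    - [-0.1,0.85,0,0,0,0.1]
    - [-0.1,0.85,0.05,0,0,0.117]
    - [-0.1,0.85,0.1,0,0,0.117]
    - [-0.1,0.85,0.1,0,0,0.117]
    - [-0.1,0.85,0.1,0,0,0.117]

```text
t: 24.32
ee_pos: [644.2, -212.0, 100.5]
tcp_rot: [1.0, 0.022, -0.003, -0.001]
force: [0.3, -0.3, -2.5]
grip_width: 54.6
grasp_force: 65.4
```

```bash
python3 -c "
from h import *
p=tp(76);print(p);plan([*p,60],2.03)
c=cam('wrist');save(c,'w11.png',1.4)"
```

```text
[ 644.19479527 -214.03014856]
row [0.0003, 0.0084, 0.1619, -0.0004, 0.0008, 0.0015] rows~ 2 t 24.3
```

View pics/w11.png

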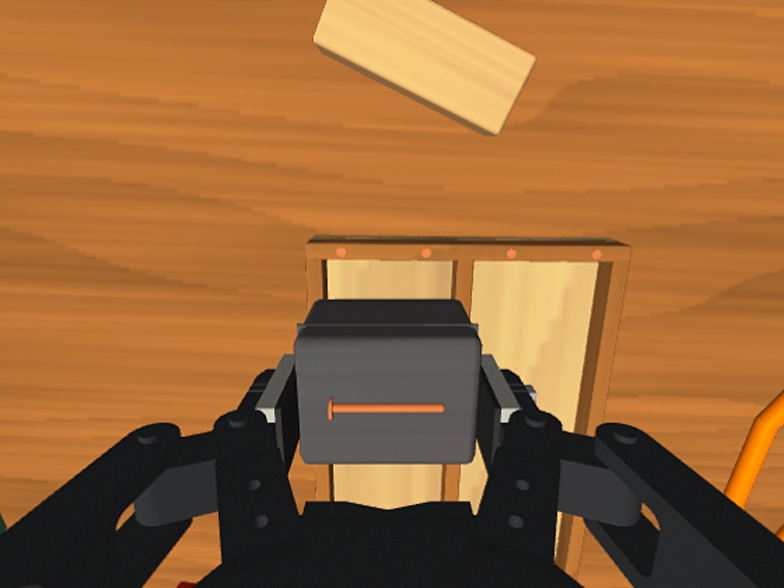

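The dark tin is held squarely at (388,385), with the compartment's far rim at row 255 ahead of it. Lowering it in.

>>> servo_tool:
  rows:
    - [0,0.008,0,0,0,0.0015]
    - [0,0.008,0.06,0,0,0.0015]
    - [0,0.008,0.12,0,0,0.0015]
    - [0,0.008,0.18,0,0,0.0015]
    - [0,0.008,0.22,0,0,0.0015]
    - [0,0.008,0.24,0,0,0.0015]
    - [0,0.008,0.24,0,0,0.0015]
    - [0,0.008,0.24,0,0,0.0015]

```text
t: 25.03
ee_pos: [646.3, -215.4, 42.6]
tcp_rot: [1.0, 0.016, -0.0, -0.0]
force: [0.2, -0.4, -2.2]
grip_width: 54.7
grasp_force: 65.5
```

>>> servo_tool:
  rows:
    - [0,0,0.008,0,0,0]
    - [0,0,0.008,0,0,0]
    - [0,0,0.008,0,0,0]

```text
t: 25.28
ee_pos: [647.0, -215.7, 42.1]
tcp_rot: [1.0, 0.016, 0.001, 0.0]
force: [-0.7, 0.5, -2.4]
grip_width: 54.8
grasp_force: 65.5
```

```bash
python3 -c "
from h import *
p=tp(76);print(p);plan([*p,36],2.03)
c=cam('wrist');g=c['color']
tin('dark',c,50)
import pickle;pickle.dump(c,open('w12.pkl','wb'))"
```

```text
[ 644.19479527 -214.03014856]
row [-0.0111, -0.0071, 0.0244, 0.0001, -0.0002, -0.0004] rows~ 2 t 25.3
dark err 283.6 c [ 624.1 -218.1] dims [105.9 277.7] long -88.2 [  0. 217.] [559. 419.]
```

>>> servo_tool:
  rows:
    - [-0.01,-0.006,0.006,0,0,0]
    - [-0.01,-0.006,0.012,0,0,0]
    - [-0.01,-0.006,0.016,0,0,0]
    - [-0.01,-0.006,0.016,0,0,0]
    - [-0.01,-0.006,0.016,0,0,0]

```text
t: 25.75
ee_pos: [644.0, -213.9, 38.5]
tcp_rot: [1.0, 0.016, -0.0, -0.0]
force: [-4.1, 1.6, 4.8]
grip_width: 54.8
grasp_force: 66.4
```

```bash
python3 -c "
from h import *
p=tp(76)
for i in range(5):
  c=cam('wrist');print(arm.get_obs()['ee_pos'],arm.get_obs()['force'])
plan([*p,36],2.03)"
```

```text
[ 643.99928863 -213.94127116   38.40063135] [-4.66785077  2.68977798  4.83015316]
[ 644.05947628 -213.96491792   38.46455246] [-3.79433268  2.87044503  6.31451322]
[ 644.02941081 -213.98934115   38.43725925] [-3.93122813  1.57454719  5.41157109]
[ 644.03701883 -213.97882218   38.46574623] [-5.00191635  1.49176334  5.86154581]
[ 644.04340862 -213.97697896   38.46932131] [-3.45410053  2.15648187  6.46460977]
row [0.0006, 0.0002, 0.0099, -0.0, 0.0, -0.0004] rows~ 2 t 26.0
```

It's on the floor: 38.4 matches 30.4 + 8. Release.

>>> servo_tool:
  rows:
    - [0,0,0,0,0,0]
    - [0,0,0,0,0,0]
    - [0,0,0,0,0,0]
    - [0,0,0,0,0,0]
    - [0,0,-0.1,0,0,0]
    - [0,0,-0.2,0,0,0]
    - [0,0,-0.35,0,0,0]
    - [0,0,-0.5,0,0,0]
    - [0,0,-0.5,0,0,0]
  claw: 0.9

```text
t: 26.75
ee_pos: [648.6, -216.0, 172.7]
tcp_rot: [1.0, 0.016, 0.007, 0.003]
force: [1.0, -1.9, 1.8]
grip_width: 76.6
grasp_force: 0.0
```

```bash
python3 -c "
from h import *
t=cam('top');tin('green',t);plan([500,-30,120],90)
h=cv2.cvtColor(t['color'],cv2.COLOR_RGB2HSV)
c=cam('wrist')
print(arm.get_obs()['ee_pos'])
"
```

```text
row [-0.5668, -0.7617, 0.1871, 0.0019, -0.0007, -0.2448] rows~ 14 t 26.8
[ 645.6211898  -214.75457529  165.63373822]
```

>>> servo_tool:
  rows:
    - [-0.05,-0.06,0,0,0,-0.02]
    - [-0.1,-0.12,0,0,0,-0.04]
    - [-0.15,-0.18,0,0,0,-0.06]
    - [-0.2,-0.26,0,0,0,-0.08]
    - [-0.26,-0.34,0,0,0,-0.1]
    - [-0.32,-0.42,0,0,0,-0.12]
    - [-0.37,-0.49,0.05,0,0,-0.14]
    - [-0.43,-0.57,0.08,0,0,-0.16]
    - [-0.49,-0.65,0.12,0,0,-0.18]
    - [-0.54,-0.72,0.16,0,0,-0.2]
    - [-0.567,-0.76,0.2,0,0,-0.22]
    - [-0.567,-0.76,0.22,0,0,-0.24]
  claw: 1

```text
t: 27.85
ee_pos: [492.3, -26.7, 103.3]
tcp_rot: [0.718, 0.696, -0.002, -0.003]
force: [0.2, -0.2, 0.4]
grip_width: 84.9
grasp_force: 0.0
```

>>> servo_tool:
  rows:
    - [0,0,0,0,0,-0.005]
    - [0,0,0,0,0,-0.005]
    - [0,0,0,0,0,-0.005]
    - [0,0,0,0,0,-0.005]

```text
t: 28.18
ee_pos: [495.8, -28.9, 106.6]
tcp_rot: [0.71, 0.704, -0.0, -0.0]
force: [0.2, 0.0, 0.5]
grip_width: 85.6
grasp_force: 0.0
```

```bash
python3 -c "
from h import *
c=cam('wrist');b=tin('green',c)
plan(list(b[1])+[28],b[3]+90);print(arm.get_obs()['ee_pos'])"
```

```text
green err 2.8 c [500.6  45. ] dims [34.6 54.6] long 10.7 [236.  70.] [336. 147.]
row [0.2956, 0.0167, 0.3156, -0.0001, -0.0, -0.0309] rows~ 4 t 28.2
[495.97010408 -28.90783628 106.89764458]
```

>>> servo_tool:
  rows:
    - [0.296,0.017,0,0,0,-0.031]
    - [0.296,0.017,0,0,0,-0.031]
    - [0.296,0.017,0.1,0,0,-0.031]
    - [0.296,0.017,0.2,0,0,-0.031]
    - [0.296,0.017,0.28,0,0,-0.031]
    - [0.296,0.017,0.315,0,0,-0.031]
    - [0.296,0.017,0.315,0,0,-0.031]
    - [0.296,0.017,0.315,0,0,-0.031]
    - [0.296,0.017,0.315,0,0,-0.031]

```text
t: 28.98
ee_pos: [502.2, 45.0, 30.0]
tcp_rot: [0.638, 0.77, 0.001, 0.001]
force: [0.4, 0.1, 0.3]
grip_width: 85.5
grasp_force: 0.0
```

>>> servo_tool:
  rows:
    - [0,0,0,0,0,0]
    - [0,0,0,0,0,0]
    - [0,0,0,0,0,0]
    - [0,0,0,0,0,0]
    - [0,0,0,0,0,0]
    - [0,0,0,0,0,0]
  claw: 0

```text
t: 29.48
ee_pos: [502.3, 45.1, 30.2]
tcp_rot: [0.638, 0.77, 0.001, 0.001]
force: [0.5, -0.2, 6.0]
grip_width: 54.9
grasp_force: 65.8
```

>>> servo_tool:
  rows:
    - [0,0,-0.08,0,0,0]
    - [0,0,-0.2,0,0,0]
    - [0,0,-0.32,0,0,0]
    - [0,0,-0.4,0,0,0]
    - [0,0,-0.4,0,0,0.02]
    - [0,0,-0.4,0,0,0.04]
    - [0,0,-0.4,0,0,0.06]
    - [0,0,-0.4,0,0,0.08]
    - [0,0,-0.4,0,0,0.1]
    - [0,0,-0.4,0,0,0.12]
    - [0,0,-0.4,0,0,0.14]
    - [0,0,-0.4,0,0,0.16]

```text
t: 30.48
ee_pos: [500.0, 45.2, 127.7]
tcp_rot: [0.93, 0.368, -0.001, -0.0]
force: [-0.1, 0.1, -1.8]
grip_width: 55.2
grasp_force: 65.0
```

```bash
python3 -c "
from h import *
p=tp(34);print(p);plan([*p,105],2.03)"
```

```text
[ 602.22115377 -215.51790497]
row [-0.4144, 1.0406, 0.0901, -0.0001, 0.0003, 0.1142] rows~ 8 t 30.5
```

>>> servo_tool:
  rows:
    - [-0.06,0.14,0,0,0,0.017]
    - [-0.12,0.28,0,0,0,0.034]
    - [-0.17,0.42,0,0,0,0.05]
    - [-0.23,0.56,0,0,0,0.067]
    - [-0.29,0.7,0,0,0,0.085]
    - [-0.35,0.85,0,0,0,0.1]
    - [-0.4,0.95,0,0,0,0.114]
    - [-0.414,1,0.05,0,0,0.114]
    - [-0.414,1,0.09,0,0,0.114]
    - [-0.414,1,0.09,0,0,0.114]
    - [-0.414,1,0.09,0,0,0.114]

```text
t: 31.4
ee_pos: [596.1, -206.1, 103.9]
tcp_rot: [1.0, 0.022, -0.002, -0.001]
force: [-0.1, 0.3, -2.2]
grip_width: 54.7
grasp_force: 65.0
```

```bash
python3 -c "
from h import *
c=cam('wrist');c=cam('wrist')
p=tp(34);plan([*p,60],2.03)
cv2.imwrite('pics/w13.png',cv2.resize(c['color'][100:400,150:400,::-1],None,fx=2,fy=2))"
```

```text
row [0.018, 0.0381, 0.1834, -0.0001, 0.0001, 0.0014] rows~ 3 t 31.5
```

View pics/w13.png

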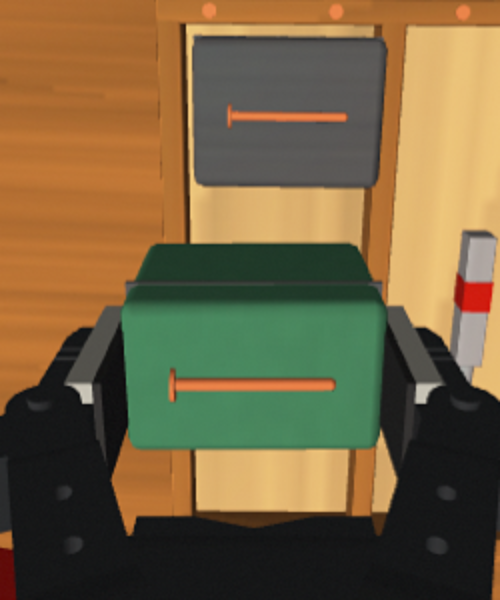

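The dark tin sits in the far end at crop (290,110), and the green one is held squarely at (255,365). I'll measure the dark tin's place in the tray.

```bash
cat >> h.py <<'E'
def intray(n,c):
    b=tin(n,c,50)
    if b: d=np.array(b[1])-TO; print(n,'tray xy (cam)',round(d@TX,1),round(d@TY,1),'long rel',round((b[3]-2.03+180)%180-90,1))
E
python3 -c "
from h import *
c=cam('wrist');intray('dark',c)
p=tp(34);plan([*p,60],2.03)"
```

```text
dark err 1.3 c [ 643.5 -213.8] dims [43.7 55.1] long -88.2 [246. 119.] [342. 194.]
dark tray xy (cam) 75.3 35.7 long rel -0.3
row [0.0164, 0.0375, 0.1857, -0.0, -0.0, 0.0014] rows~ 3 t 31.6
```

>>> servo_tool:
  rows:
    - [0.015,0.034,0,0,0,0.0014]
    - [0.015,0.034,0.04,0,0,0.0014]
    - [0.015,0.034,0.1,0,0,0.0014]
    - [0.015,0.034,0.15,0,0,0.0014]
    - [0.015,0.034,0.2,0,0,0.0014]
    - [0.015,0.034,0.24,0,0,0.0014]
    - [0.015,0.034,0.24,0,0,0.0014]
    - [0.015,0.034,0.24,0,0,0.0014]
    - [0.015,0.034,0.24,0,0,0.0014]

```text
t: 32.3
ee_pos: [602.2, -215.9, 46.3]
tcp_rot: [1.0, 0.017, 0.0, 0.0]
force: [0.2, -0.0, -2.1]
grip_width: 54.6
grasp_force: 65.1
```

```bash
python3 -c "
from h import *
p=tp(33.7,36.2);plan([*p,38],2.03)"
```

```text
row [-0.0012, -0.0043, 0.0331, 0.0, -0.0001, -0.0003] rows~ 2 t 32.3
```

>>> servo_tool:
  rows:
    - [-0.001,-0.004,0.01,0,0,0]
    - [-0.001,-0.004,0.02,0,0,0]
    - [-0.001,-0.004,0.03,0,0,0]
    - [-0.001,-0.004,0.034,0,0,0]
    - [-0.001,-0.004,0.034,0,0,0]
    - [-0.001,-0.004,0.034,0,0,0]

```text
t: 32.8
ee_pos: [602.0, -214.9, 38.3]
tcp_rot: [1.0, 0.017, 0.0, 0.0]
force: [-0.9, 0.9, 3.1]
grip_width: 54.7
grasp_force: 65.5
```

Contact with the floor. Release, retreat and turn toward the brass tin (TCP about (484, 60)).

>>> servo_tool:
  rows:
    - [0,0,0,0,0,0]
    - [0,0,0,0,0,0]
    - [0,0,0,0,0,0]
    - [0,0,0,0,0,0]
    - [0,0,-0.1,0,0,0]
    - [0,0,-0.2,0,0,0]
    - [0,0,-0.33,0,0,0]
    - [0,0,-0.42,0,0,0]
    - [0,0,-0.42,0,0,0]
  claw: 0.9

```text
t: 33.55
ee_pos: [605.1, -216.3, 149.7]
tcp_rot: [1.0, 0.017, 0.005, 0.002]
force: [2.6, 1.0, 1.2]
grip_width: 77.0
grasp_force: 0.0
```

```bash
python3 -c "
from h import *
plan([486,59,108],90)"
```

```text
row [-0.4403, -1.1177, 0.1567, 0.0019, -0.0007, -0.2446] rows~ 14 t 33.5
```

>>> servo_tool:
  rows:
    - [-0.04,-0.09,0,0,0,-0.02]
    - [-0.08,-0.18,0,0,0,-0.04]
    - [-0.12,-0.27,0,0,0,-0.06]
    - [-0.16,-0.36,0,0,0,-0.08]
    - [-0.2,-0.45,0,0,0,-0.1]
    - [-0.24,-0.54,0,0,0,-0.12]
    - [-0.28,-0.63,0,0,0,-0.14]
    - [-0.32,-0.72,0,0,0,-0.16]
    - [-0.36,-0.82,0,0,0,-0.18]
    - [-0.4,-0.92,0,0,0,-0.2]
    - [-0.44,-1,0,0,0,-0.22]
    - [-0.44,-1,0,0,0,-0.24]
  claw: 1

```text
t: 34.55
ee_pos: [481.1, 34.0, 141.5]
tcp_rot: [0.717, 0.697, -0.0, -0.001]
force: [0.0, 0.8, -0.5]
grip_width: 85.1
grasp_force: 0.0
```

```bash
python3 -c "
from h import *
plan([486,59,108],90)"
```

```text
row [0.1002, 0.0171, 0.1343, -0.0003, -0.0002, -0.0044] rows~ 3 t 34.5
```

>>> servo_tool:
  rows:
    - [0.1,0.017,0.134,0,0,-0.004]
    - [0.1,0.017,0.134,0,0,-0.004]
    - [0.1,0.017,0.134,0,0,-0.004]
    - [0.1,0.017,0.134,0,0,-0.004]
    - [0.1,0.017,0.134,0,0,-0.004]
    - [0.1,0.017,0.134,0,0,-0.004]

```text
t: 35.05
ee_pos: [489.2, 55.6, 110.3]
tcp_rot: [0.712, 0.703, 0.001, 0.001]
force: [0.3, -0.2, 0.9]
grip_width: 85.3
grasp_force: 0.0
```

```bash
python3 -c "
from h import *
b=tin('brass')
plan(list(b[1])+[28],b[3]+90);print(arm.get_obs()['ee_pos'])"
```

```text
brass err 2.1 c [483.6 132.7] dims [35.1 54.8] long 3.0 [220.  70.] [314. 137.]
row [0.3082, -0.0271, 0.3287, 0.0003, 0.0, -0.0104] rows~ 4 t 35.1
[489.18474462  55.58897801 110.19163488]
```

>>> servo_tool:
  rows:
    - [0.308,-0.027,0,0,0,-0.01]
    - [0.308,-0.027,0,0,0,-0.01]
    - [0.308,-0.027,0.1,0,0,-0.01]
    - [0.308,-0.027,0.2,0,0,-0.01]
    - [0.308,-0.027,0.28,0,0,-0.01]
    - [0.308,-0.027,0.328,0,0,-0.01]
    - [0.308,-0.027,0.328,0,0,-0.01]
    - [0.308,-0.027,0.328,0,0,-0.01]
    - [0.308,-0.027,0.328,0,0,-0.01]

```text
t: 35.85
ee_pos: [483.9, 133.1, 28.6]
tcp_rot: [0.689, 0.725, 0.001, 0.001]
force: [0.3, -0.6, 0.6]
grip_width: 85.7
grasp_force: 0.0
```

```bash
python3 -c "
from h import *
plan([483.6,132.7,28],93)"
```

```text
row [-0.0017, -0.0013, 0.0023, 0.0004, -0.0, -0.0003] rows~ 2 t 35.9
```

>>> servo_tool:
  rows:
    - [0,0,0,0,0,0]
    - [0,0,0,0,0,0]
    - [0,0,0,0,0,0]
    - [0,0,0,0,0,0]
    - [0,0,0,0,0,0]
    - [0,0,0,0,0,0]
  claw: 0

```text
t: 36.35
ee_pos: [484.1, 133.4, 28.8]
tcp_rot: [0.689, 0.725, 0.001, 0.001]
force: [0.6, -0.2, 6.8]
grip_width: 54.9
grasp_force: 66.0
```

>>> servo_tool:
  rows:
    - [0,0,-0.08,0,0,0]
    - [0,0,-0.2,0,0,0]
    - [0,0,-0.32,0,0,0]
    - [0,0,-0.4,0,0,0]
    - [0,0,-0.4,0,0,0.02]
    - [0,0,-0.4,0,0,0.04]
    - [0,0,-0.4,0,0,0.06]
    - [0,0,-0.4,0,0,0.08]
    - [0,0,-0.4,0,0,0.1]
    - [0,0,-0.4,0,0,0.12]
    - [0,0,-0.4,0,0,0.14]
    - [0,0,-0.4,0,0,0.16]

```text
t: 37.35
ee_pos: [481.8, 133.2, 126.4]
tcp_rot: [0.953, 0.303, -0.001, -0.0]
force: [-0.2, 0.4, -1.4]
grip_width: 54.7
grasp_force: 65.0
```

```bash
python3 -c "
from h import *
p=tp(-4,36.2);print(p);plan([*p,105],2.03)"
```

```text
[ 564.220206  -216.1644096]
row [-0.5377, 1.3311, 0.0853, -0.0, 0.0002, 0.0923] rows~ 10 t 37.4
```

>>> servo_tool:
  rows:
    - [-0.06,0.14,0,0,0,0.015]
    - [-0.12,0.28,0,0,0,0.03]
    - [-0.17,0.42,0,0,0,0.045]
    - [-0.23,0.56,0,0,0,0.06]
    - [-0.29,0.7,0,0,0,0.075]
    - [-0.35,0.85,0,0,0,0.09]
    - [-0.4,1,0,0,0,0.092]
    - [-0.4,1,0,0,0,0.092]
    - [-0.4,1,0,0,0,0.092]
    - [-0.4,1,0,0,0,0.092]

```text
t: 38.18
ee_pos: [546.2, -128.1, 126.2]
tcp_rot: [1.0, 0.022, -0.001, -0.001]
force: [0.4, 0.1, -1.5]
grip_width: 55.1
grasp_force: 65.2
```

```bash
python3 -c "
from h import *
p=tp(-4,36.2);plan([*p,108],2.03)"
```

```text
row [0.0571, 0.3552, 0.0724, -0.0002, 0.0003, 0.0012] rows~ 4 t 38.2
```

>>> servo_tool:
  rows:
    - [0.057,0.1,0,0,0,0.001]
    - [0.057,0.25,0,0,0,0.001]
    - [0.057,0.355,0.03,0,0,0.001]
    - [0.057,0.355,0.072,0,0,0.001]
    - [0.057,0.355,0.072,0,0,0.001]
    - [0.057,0.355,0.072,0,0,0.001]
    - [0.057,0.355,0.072,0,0,0.001]

```text
t: 38.77
ee_pos: [564.7, -214.5, 108.8]
tcp_rot: [1.0, 0.02, -0.0, -0.0]
force: [0.5, 1.0, -1.6]
grip_width: 54.5
grasp_force: 65.2
```

```bash
python3 -c "
from h import *
c=cam('wrist');c=cam('wrist');intray('green',c);intray('dark',c)
p=tp(-4,36.2);plan([*p,42],2.03)"
```

```text
green err 1.9 c [ 601.2 -214.8] dims [35.2 54.9] long -87.8 [233. 143.] [325. 201.]
green tray xy (cam) 33.0 36.2 long rel 0.2
dark err 4.5 c [ 639.9 -214. ] dims [48.  55.5] long -87.8 [231.  59.] [331. 148.]
dark tray xy (cam) 71.7 35.7 long rel 0.2
row [-0.0045, 0.0047, 0.2703, 0.0, -0.0001, 0.0006] rows~ 3 t 38.9
```

>>> servo_tool:
  rows:
    - [-0.004,0.005,0,0,0,0]
    - [-0.004,0.005,0.06,0,0,0]
    - [-0.004,0.005,0.13,0,0,0]
    - [-0.004,0.005,0.19,0,0,0]
    - [-0.004,0.005,0.24,0,0,0]
    - [-0.004,0.005,0.27,0,0,0]
    - [-0.004,0.005,0.27,0,0,0]
    - [-0.004,0.005,0.27,0,0,0]

```text
t: 39.53
ee_pos: [564.1, -217.4, 41.6]
tcp_rot: [1.0, 0.019, -0.0, -0.0]
force: [0.2, 0.4, -2.1]
grip_width: 54.8
grasp_force: 65.2
```

```bash
python3 -c "
from h import *
p=tp(-4,36.2);plan([*p,36.5],2.03)"
```

```text
row [0.0007, -0.0051, 0.0203, -0.0, 0.0, 0.0004] rows~ 2 t 39.5
```

>>> servo_tool:
  rows:
    - [0,-0.004,0.007,0,0,0]
    - [0,-0.004,0.014,0,0,0]
    - [0,-0.004,0.02,0,0,0]
    - [0,-0.004,0.022,0,0,0]
    - [0,-0.004,0.022,0,0,0]
    - [0,-0.004,0.022,0,0,0]

```text
t: 40.03
ee_pos: [564.5, -216.7, 36.9]
tcp_rot: [1.0, 0.019, 0.001, 0.0]
force: [-0.3, 1.1, 3.0]
grip_width: 54.8
grasp_force: 65.6
```

>>> servo_tool:
  rows:
    - [0,0,0,0,0,0]
    - [0,0,0,0,0,0]
    - [0,0,0,0,0,0]
    - [0,0,0,0,0,0]
    - [0,0,-0.1,0,0,0]
    - [0,0,-0.2,0,0,0]
    - [0,0,-0.33,0,0,0]
    - [0,0,-0.4,0,0,0]
    - [0,0,-0.4,0,0,0]
  claw: 0.9

```text
t: 40.78
ee_pos: [567.0, -218.0, 142.1]
tcp_rot: [1.0, 0.019, 0.004, 0.002]
force: [1.1, -1.0, 0.6]
grip_width: 76.9
grasp_force: 0.0
```

```bash
python3 -c "
from h import *
plan([487,136,108],90)"
```

```text
row [-0.268, -1.4277, 0.1272, 0.0017, -0.0005, -0.244] rows~ 14 t 40.8
```

>>> servo_tool:
  rows:
    - [-0.02,-0.09,0,0,0,-0.02]
    - [-0.04,-0.18,0,0,0,-0.04]
    - [-0.06,-0.27,0,0,0,-0.06]
    - [-0.09,-0.36,0,0,0,-0.08]
    - [-0.11,-0.45,0,0,0,-0.1]
    - [-0.14,-0.54,0,0,0,-0.12]
    - [-0.17,-0.63,0,0,0,-0.14]
    - [-0.2,-0.72,0,0,0,-0.16]
    - [-0.22,-0.82,0,0,0,-0.18]
    - [-0.24,-0.92,0,0,0,-0.2]
    - [-0.27,-1,0,0,0,-0.22]
    - [-0.27,-1,0,0,0,-0.24]
  claw: 1

```text
t: 41.78
ee_pos: [485.2, 33.5, 134.7]
tcp_rot: [0.716, 0.699, -0.001, -0.001]
force: [0.3, -0.5, -0.4]
grip_width: 85.4
grasp_force: 0.0
```

```bash
python3 -c "
from h import *
plan([487,136,108],90)"
```

```text
row [0.4101, -0.0025, 0.1071, -0.0004, -0.0002, -0.0038] rows~ 4 t 41.8
```

>>> servo_tool:
  rows:
    - [0.41,0,0.107,0,0,-0.004]
    - [0.41,0,0.107,0,0,-0.004]
    - [0.41,0,0.107,0,0,-0.004]
    - [0.41,0,0.107,0,0,-0.004]
    - [0.41,0,0.107,0,0,-0.004]
    - [0.41,0,0.107,0,0,-0.004]
    - [0.41,0,0.107,0,0,-0.004]

```text
t: 42.37
ee_pos: [490.7, 132.4, 109.3]
tcp_rot: [0.71, 0.704, -0.0, 0.0]
force: [-0.7, -0.5, -0.6]
grip_width: 85.3
grasp_force: 0.0
```

```bash
python3 -c "
from h import *
b=tin('blue')
plan(list(b[1])+[28],b[3]+90);print(arm.get_obs()['ee_pos'])"
```

```text
blue err 0.6 c [457.4 226.4] dims [27.8 55.7] long -4.4 [171.  44.] [268. 102.]
row [0.3751, -0.1377, 0.3259, 0.0001, 0.0, 0.0108] rows~ 5 t 42.4
[490.85367138 132.29241036 109.49542708]
```

The blue tin has been knocked aside: (487,210) before, (457,226) now. I'll re-centre the camera and measure again.

>>> servo_tool:
  rows:
    - [0.08,-0.11,0,0,0,0.011]
    - [0.08,-0.11,0,0,0,0.011]
    - [0.08,-0.11,0,0,0,0.011]
    - [0.08,-0.11,0,0,0,0.011]
    - [0.08,-0.11,0,0,0,0.011]

```text
t: 42.83
ee_pos: [464.0, 152.8, 109.8]
tcp_rot: [0.734, 0.679, 0.0, 0.0]
force: [-0.2, 0.0, -0.1]
grip_width: 85.4
grasp_force: 0.0
```

```bash
python3 -c "
from h import *
b=tin('blue')
plan(list(b[1])+[28],b[3]+90);print(arm.get_obs()['ee_pos'])"
```

```text
blue err 3.1 c [456.5 227.1] dims [26.2 54.7] long -4.5 [210.  87.] [303. 133.]
row [0.2935, -0.0534, 0.3268, 0.0001, -0.0, 0.0001] rows~ 4 t 42.9
[464.0340187  152.86838069 109.70173485]
```

>>> servo_tool:
  rows:
    - [0.293,-0.053,0,0,0,0]
    - [0.293,-0.053,0,0,0,0]
    - [0.293,-0.053,0.1,0,0,0]
    - [0.293,-0.053,0.2,0,0,0]
    - [0.293,-0.053,0.28,0,0,0]
    - [0.293,-0.053,0.327,0,0,0]
    - [0.293,-0.053,0.327,0,0,0]
    - [0.293,-0.053,0.327,0,0,0]
    - [0.293,-0.053,0.327,0,0,0]

```text
t: 43.63
ee_pos: [457.0, 227.6, 28.9]
tcp_rot: [0.734, 0.679, 0.001, 0.0]
force: [-0.1, 0.4, -0.4]
grip_width: 85.2
grasp_force: 0.0
```

```bash
python3 -c "
from h import *
plan([456.5,227.1,28.5],85.5)"
```

```text
row [-0.0022, -0.0019, 0.0016, 0.0003, -0.0001, 0.0001] rows~ 2 t 43.6
```

>>> servo_tool:
  rows:
    - [0,0,0,0,0,0]
    - [0,0,0,0,0,0]
    - [0,0,0,0,0,0]
    - [0,0,0,0,0,0]
    - [0,0,0,0,0,0]
    - [0,0,0,0,0,0]
  claw: 0

```text
t: 44.13
ee_pos: [457.2, 228.0, 29.3]
tcp_rot: [0.734, 0.679, 0.001, 0.001]
force: [0.1, -0.2, 6.4]
grip_width: 54.9
grasp_force: 65.7
```

>>> servo_tool:
  rows:
    - [0,0,-0.08,0,0,0]
    - [0,0,-0.2,0,0,0]
    - [0,0,-0.32,0,0,0]
    - [0,0,-0.4,0,0,0]
    - [-0.1,0.01,-0.4,0,0,0.02]
    - [-0.2,0.02,-0.4,0,0,0.04]
    - [-0.3,0.04,-0.4,0,0,0.06]
    - [-0.4,0.06,-0.4,0,0,0.08]
    - [-0.5,0.08,-0.4,0,0,0.1]
    - [-0.6,0.1,-0.4,0,0,0.12]
    - [-0.7,0.12,-0.4,0,0,0.14]
    - [-0.7,0.12,-0.4,0,0,0.16]

```text
t: 45.13
ee_pos: [472.0, 47.5, 127.2]
tcp_rot: [0.971, 0.24, -0.0, 0.001]
force: [0.2, 0.2, -1.2]
grip_width: 54.9
grasp_force: 64.9
```

```bash
python3 -c "
from h import *
p=tp(-38,36.2);print(p);plan([*p,108],2.03)"
```

```text
[ 530.24154383 -217.36878384]
row [-0.2864, 1.0461, 0.0784, 0.0002, 0.0001, 0.0714] rows~ 8 t 45.1
```

>>> servo_tool:
  rows:
    - [-0.05,0.15,0,0,0,0.015]
    - [-0.09,0.3,0,0,0,0.03]
    - [-0.13,0.45,0,0,0,0.045]
    - [-0.17,0.6,0,0,0,0.06]
    - [-0.21,0.75,0,0,0,0.071]
    - [-0.25,0.9,0,0,0,0.071]
    - [-0.286,1,0.05,0,0,0.071]
    - [-0.286,1,0.078,0,0,0.071]
    - [-0.286,1,0.078,0,0,0.071]
    - [-0.286,1,0.078,0,0,0.071]
    - [-0.286,1,0.078,0,0,0.071]

```text
t: 46.05
ee_pos: [527.3, -202.3, 107.9]
tcp_rot: [1.0, 0.024, -0.0, -0.0]
force: [-0.2, 0.1, -0.8]
grip_width: 54.9
grasp_force: 64.9
```

```bash
python3 -c "
from h import *
c=cam('wrist');c=cam('wrist');intray('brass',c);intray('green',c)
p=tp(-38,36.2);plan([*p,42],2.03)"
```

```text
brass err 91.5 c [ 591.4 -214.3] dims [ 57.3 126.2] long 2.0 [252.   0.] [350. 230.]
brass tray xy (cam) 23.2 37.1 long rel 90.0
green err 2.5 c [ 600.4 -214.9] dims [35.2 54.3] long -88.2 [257.  77.] [354. 142.]
green tray xy (cam) 32.2 36.2 long rel -0.3
row [0.0068, 0.0605, 0.2663, 0.0, -0.0001, 0.0021] rows~ 3 t 46.1
```

```bash
python3 -c "
from h import *
LO['brass']=((18,155,0),(34,255,255))
c=cam('wrist');intray('brass',c);intray('green',c)
import pickle;pickle.dump(c,open('w14.pkl','wb'))
p=tp(-38,36.2);plan([*p,42],2.03)"
```

```text
brass err 1.3 c [ 563.1 -216.4] dims [35.8 54.9] long -88.2 [257. 145.] [350. 204.]
brass tray xy (cam) -5.1 36.0 long rel -0.2
green err 2.5 c [ 600.4 -215. ] dims [35.2 54.3] long -88.2 [257.  77.] [354. 142.]
green tray xy (cam) 32.2 36.1 long rel -0.3
row [0.0064, 0.06, 0.2669, 0.0001, -0.0001, 0.0021] rows~ 3 t 46.2
```

>>> servo_tool:
  rows:
    - [0.007,0.03,0,0,0,0.002]
    - [0.007,0.06,0,0,0,0.002]
    - [0.007,0.06,0.06,0,0,0.002]
    - [0.007,0.06,0.13,0,0,0.002]
    - [0.007,0.06,0.19,0,0,0.002]
    - [0.007,0.06,0.24,0,0,0.002]
    - [0.007,0.06,0.264,0,0,0.002]
    - [0.007,0.06,0.264,0,0,0.002]
    - [0.007,0.06,0.264,0,0,0.002]

```text
t: 46.95
ee_pos: [530.2, -218.5, 42.2]
tcp_rot: [1.0, 0.017, -0.0, 0.0]
force: [0.2, 0.2, -1.2]
grip_width: 54.6
grasp_force: 64.9
```

```bash
python3 -c "
from h import *
p=tp(-37.8,36.2);plan([*p,36.8],2.03);print(arm.get_obs()['force'])"
```

```text
row [0.0012, -0.0045, 0.0215, 0.0, 0.0, -0.0001] rows~ 2 t 47.0
[ 0.22497502  0.23112231 -1.19355597]
```

>>> servo_tool:
  rows:
    - [0.001,-0.004,0.007,0,0,0]
    - [0.001,-0.004,0.014,0,0,0]
    - [0.001,-0.004,0.02,0,0,0]
    - [0.001,-0.004,0.022,0,0,0]
    - [0.001,-0.004,0.022,0,0,0]
    - [0.001,-0.004,0.022,0,0,0]

```text
t: 47.45
ee_pos: [530.7, -217.4, 37.4]
tcp_rot: [1.0, 0.017, 0.0, 0.0]
force: [-1.4, 0.6, 3.1]
grip_width: 54.6
grasp_force: 65.3
```

>>> servo_tool:
  rows:
    - [0,0,0,0,0,0]
    - [0,0,0,0,0,0]
    - [0,0,0,0,0,0]
    - [0,0,0,0,0,0]
    - [0,0,-0.1,0,0,0]
    - [0,0,-0.2,0,0,0]
    - [0,0,-0.33,0,0,0]
    - [0,0,-0.4,0,0,0]
    - [0,0,-0.4,0,0,0]
  claw: 0.9

```text
t: 48.2
ee_pos: [533.2, -218.7, 142.3]
tcp_rot: [1.0, 0.017, 0.004, 0.002]
force: [0.7, 0.2, 1.5]
grip_width: 77.1
grasp_force: 0.0
```

>>> servo_tool:
  rows:
    - [-0.02,-0.09,0,0,0,-0.02]
    - [-0.04,-0.18,0,0,0,-0.04]
    - [-0.06,-0.27,0,0,0,-0.06]
    - [-0.09,-0.36,0,0,0,-0.08]
    - [-0.1,-0.45,0,0,0,-0.1]
    - [-0.12,-0.54,0,0,0,-0.12]
    - [-0.13,-0.63,0,0,0,-0.14]
    - [-0.14,-0.72,0,0,0,-0.16]
    - [-0.15,-0.82,0,0,0,-0.18]
    - [-0.16,-0.92,0,0,0,-0.2]
    - [-0.16,-1,0,0,0,-0.22]
    - [-0.16,-1,0,0,0,-0.24]
  claw: 1

```text
t: 49.2
ee_pos: [480.5, 33.9, 135.4]
tcp_rot: [0.716, 0.698, -0.0, -0.001]
force: [-0.4, 0.5, 0.3]
grip_width: 85.5
grasp_force: 0.0
```

```bash
python3 -c "
from h import *
plan([488,240,108],90)"
```

```text
row [0.8247, 0.0084, 0.1103, -0.0003, -0.0002, -0.0042] rows~ 6 t 49.2
```

>>> servo_tool:
  rows:
    - [0.15,0.008,0,0,0,-0.004]
    - [0.3,0.008,0,0,0,-0.004]
    - [0.45,0.008,0.03,0,0,-0.004]
    - [0.6,0.008,0.06,0,0,-0.004]
    - [0.75,0.008,0.11,0,0,-0.004]
    - [0.825,0.008,0.11,0,0,-0.004]
    - [0.825,0.008,0.11,0,0,-0.004]
    - [0.825,0.008,0.11,0,0,-0.004]
    - [0.825,0.008,0.11,0,0,-0.004]

```text
t: 49.95
ee_pos: [490.7, 236.6, 108.5]
tcp_rot: [0.711, 0.703, -0.001, -0.0]
force: [-0.5, 0.6, 0.1]
grip_width: 85.3
grasp_force: 0.0
```

```bash
python3 -c "
from h import *
b=tin('grey')
plan(list(b[1])+[28.5],b[3]+90);print(arm.get_obs()['ee_pos'])"
```

```text
grey err 1.8 c [488.2 319.3] dims [43.2 55. ] long -4.5 [226.  51.] [323. 134.]
row [0.3323, -0.0147, 0.3209, -0.0001, 0.0001, 0.0106] rows~ 4 t 50.0
[490.91752174 236.24393578 108.77388684]
```

>>> servo_tool:
  rows:
    - [0.332,-0.015,0,0,0,0.0106]
    - [0.332,-0.015,0,0,0,0.0106]
    - [0.332,-0.015,0.1,0,0,0.0106]
    - [0.332,-0.015,0.2,0,0,0.0106]
    - [0.332,-0.015,0.28,0,0,0.0106]
    - [0.332,-0.015,0.32,0,0,0.0106]
    - [0.332,-0.015,0.32,0,0,0.0106]
    - [0.332,-0.015,0.32,0,0,0.0106]
    - [0.332,-0.015,0.32,0,0,0.0106]

```text
t: 50.75
ee_pos: [489.5, 320.2, 30.7]
tcp_rot: [0.734, 0.679, 0.001, 0.0]
force: [0.6, 0.3, -0.1]
grip_width: 85.6
grasp_force: 0.0
```

```bash
python3 -c "
from h import *
plan([488.2,319.3,28.5],85.5)"
```

```text
row [-0.0041, -0.0049, 0.0089, 0.0004, -0.0002, 0.0] rows~ 2 t 50.8
```

>>> servo_tool:
  rows:
    - [-0.004,-0.005,0.008,0,0,0]
    - [-0.004,-0.005,0.008,0,0,0]
    - [-0.004,-0.005,0.008,0,0,0]

```text
t: 51.0
ee_pos: [487.3, 319.5, 28.0]
tcp_rot: [0.734, 0.679, 0.001, 0.0]
force: [0.4, 0.7, 0.5]
grip_width: 85.6
grasp_force: 0.0
```

>>> servo_tool:
  rows:
    - [0,0,0,0,0,0]
    - [0,0,0,0,0,0]
    - [0,0,0,0,0,0]
    - [0,0,0,0,0,0]
    - [0,0,0,0,0,0]
    - [0,0,0,0,0,0]
  claw: 0

```text
t: 51.5
ee_pos: [487.6, 319.8, 28.0]
tcp_rot: [0.734, 0.679, 0.001, 0.0]
force: [0.6, 0.9, 4.7]
grip_width: 55.5
grasp_force: 66.6
```

>>> servo_tool:
  rows:
    - [0,0,-0.08,0,0,0]
    - [0,0,-0.2,0,0,0]
    - [0,0,-0.32,0,0,0]
    - [0,0,-0.4,0,0,0]
    - [-0.12,0.01,-0.4,0,0,0.02]
    - [-0.24,0.02,-0.4,0,0,0.04]
    - [-0.36,0.03,-0.4,0,0,0.06]
    - [-0.48,0.04,-0.4,0,0,0.08]
    - [-0.6,0.05,-0.4,0,0,0.1]
    - [-0.74,0.05,-0.4,0,0,0.12]
    - [-0.88,0.05,-0.4,0,0,0.14]
    - [-1,0.05,-0.4,0,0,0.16]

```text
t: 52.5
ee_pos: [478.1, 67.4, 125.4]
tcp_rot: [0.97, 0.241, -0.002, -0.0]
force: [0.7, 0.9, -2.7]
grip_width: 55.0
grasp_force: 65.9
```

```bash
python3 -c "
from h import *
p=tp(-76,36.2);print(p);plan([*p,108],2.03)"
```

```text
[ 492.265392   -218.71484917]
row [-0.4856, 1.0379, 0.0699, -0.0001, 0.0005, 0.0719] rows~ 8 t 52.5
```

>>> servo_tool:
  rows:
    - [-0.07,0.15,0,0,0,0.015]
    - [-0.14,0.3,0,0,0,0.03]
    - [-0.21,0.45,0,0,0,0.045]
    - [-0.28,0.6,0,0,0,0.06]
    - [-0.35,0.75,0,0,0,0.072]
    - [-0.42,0.9,0,0,0,0.072]
    - [-0.485,1,0.05,0,0,0.072]
    - [-0.485,1,0.07,0,0,0.072]
    - [-0.485,1,0.07,0,0,0.072]
    - [-0.485,1,0.07,0,0,0.072]
    - [-0.485,1,0.07,0,0,0.072]

```text
t: 53.42
ee_pos: [491.2, -207.2, 109.0]
tcp_rot: [1.0, 0.021, -0.001, -0.0]
force: [0.7, -0.1, -1.6]
grip_width: 54.8
grasp_force: 65.9
```

```bash
python3 -c "
from h import *
LO['brass']=((18,155,0),(34,255,255))
c=cam('wrist');c=cam('wrist');[intray(n,c) for n in ('blue','brass','green')]
cv2.imwrite('pics/w15.png',cv2.resize(c['color'][0:420,130:430,::-1],None,fx=1.4,fy=1.4))
p=tp(-76,36.2);plan([*p,44],2.03)"
```

```text
blue err 2.0 c [ 530.  -217.4] dims [28.4 54.4] long -88.3 [251. 146.] [342. 193.]
blue tray xy (cam) -38.2 36.2 long rel -0.4
brass err 2.0 c [ 562.6 -216.6] dims [35.  54.9] long -87.6 [250.  80.] [347. 144.]
brass tray xy (cam) -5.6 35.8 long rel 0.4
green err 1.9 c [ 599.3 -214.9] dims [35.4 54.6] long -87.6 [248.   4.] [351.  77.]
green tray xy (cam) 31.1 36.3 long rel 0.3
row [0.0001, 0.0458, 0.2631, -0.0, -0.0, 0.0012] rows~ 3 t 53.5
```

View pics/w15.png

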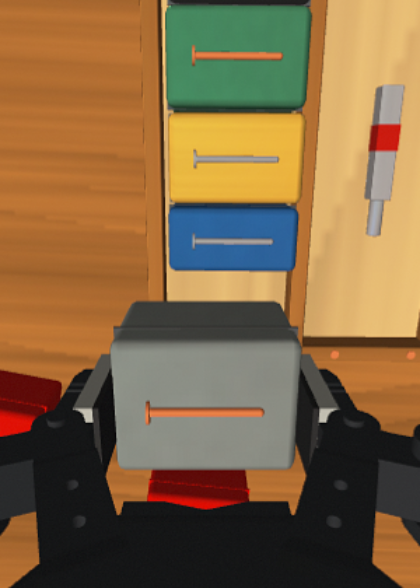

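Green, brass and blue sit in line with about 1 mm gaps, and the punch is in the trough at (385,160). Space for the grey tin is open at row 290, so it goes in now.

>>> servo_tool:
  rows:
    - [0,0.025,0,0,0,0.001]
    - [0,0.045,0,0,0,0.001]
    - [0,0.045,0.06,0,0,0.001]
    - [0,0.045,0.12,0,0,0.001]
    - [0,0.045,0.18,0,0,0.001]
    - [0,0.045,0.22,0,0,0.001]
    - [0,0.045,0.225,0,0,0.001]
    - [0,0.045,0.225,0,0,0.001]
    - [0,0.045,0.225,0,0,0.001]

```text
t: 54.27
ee_pos: [492.5, -219.9, 54.0]
tcp_rot: [1.0, 0.017, 0.0, 0.0]
force: [-0.7, -0.4, -2.4]
grip_width: 54.9
grasp_force: 66.1
```

```bash
python3 -c "
from h import *
p=tp(-76,36.2);plan([*p,36],2.03);print(arm.get_obs()['force'])"
```

```text
row [-0.0006, -0.0049, 0.0719, 0.0001, -0.0001, -0.0001] rows~ 2 t 54.3
[-0.74575947 -0.41759192 -2.39809565]
```

Tin bottom is just above the rim. Descend gently, watching the force.

>>> servo_tool:
  rows:
    - [0,-0.004,0.01,0,0,0]
    - [0,-0.004,0.02,0,0,0]
    - [0,-0.004,0.03,0,0,0]
    - [0,-0.004,0.04,0,0,0]
    - [0,-0.004,0.05,0,0,0]
    - [0,-0.004,0.055,0,0,0]
    - [0,-0.004,0.055,0,0,0]

```text
t: 54.85
ee_pos: [491.9, -218.6, 39.2]
tcp_rot: [1.0, 0.017, -0.0, -0.0]
force: [0.8, 0.1, -3.1]
grip_width: 54.7
grasp_force: 66.0
```

>>> servo_tool:
  rows:
    - [0,0,0.005,0,0,0]
    - [0,0,0.01,0,0,0]
    - [0,0,0.015,0,0,0]
    - [0,0,0.018,0,0,0]
    - [0,0,0.018,0,0,0]

```text
t: 55.27
ee_pos: [492.0, -218.7, 36.0]
tcp_rot: [1.0, 0.017, -0.0, -0.0]
force: [-3.9, 3.1, 5.5]
grip_width: 54.7
grasp_force: 66.7
```

Seated. Release, rise, and inspect everything.

>>> servo_tool:
  rows:
    - [0,0,0,0,0,0]
    - [0,0,0,0,0,0]
    - [0,0,0,0,0,0]
    - [0,0,0,0,0,0]
    - [0,0,-0.1,0,0,0]
    - [0,0,-0.2,0,0,0]
    - [0,0,-0.35,0,0,0]
    - [0,0,-0.5,0,0,0]
    - [0,0,-0.7,0,0,0]
    - [0,0,-0.7,0,0,0]
    - [0,0,-0.7,0,0,0]
    - [0,0,-0.7,0,0,0]
  claw: 0.9

```text
t: 56.27
ee_pos: [492.0, -218.7, 210.2]
tcp_rot: [1.0, 0.017, 0.0, 0.0]
force: [-0.3, -0.1, -1.0]
grip_width: 76.9
grasp_force: 0.0
```

```bash
python3 -c "
from h import *
import pickle
LO['brass']=((18,155,0),(34,255,255))
c=cam('wrist');[intray(n,c) for n in ('grey','blue','brass','green','dark')]
t=cam('top');hsv=cv2.cvtColor(t['color'],cv2.COLOR_RGB2HSV)
t0=pickle.load(open('top0.pkl','rb'))
d=cv2.absdiff(t['color'],t0['color']).max(2)>60
n,l,st,ce=cv2.connectedComponentsWithStats(d.astype(np.uint8))
for i in range(1,n):
  if st[i][4]>12: print(st[i],onz(t,[ce[i]],30)[0].round())
s=cam('scene');cv2.imwrite('pics/end.png',np.hstack([cv2.resize(c['color'][0:420,130:430,::-1],None,fx=1.25,fy=1.25),cv2.resize(s['color'][120:340,150:470,::-1],(400,525))]))"
```

```text
grey err 0.3 c [ 627.2 -214.2] dims [43.7 55.9] long -88.1 [243.   0.] [311.  60.]
grey tray xy (cam) 59.0 35.9 long rel -0.1
blue err 1.8 c [ 529.4 -217.3] dims [27.7 54.5] long -88.1 [246. 136.] [306. 167.]
blue tray xy (cam) -38.8 36.3 long rel -0.1
brass err 1.8 c [ 562.3 -216.7] dims [35.2 55. ] long -87.4 [245.  92.] [308. 134.]
brass tray xy (cam) -5.9 35.8 long rel 0.6
green err 1.7 c [ 599.2 -215. ] dims [36.4 54.7] long -88.1 [244.  44.] [309.  91.]
green tray xy (cam) 31.0 36.1 long rel -0.1
dark err 0.3 c [ 627.2 -214.2] dims [43.7 55.9] long -88.1 [243.   0.] [311.  60.]
dark tray xy (cam) 59.0 35.9 long rel -0.1
[370 186  10   6  32] [ 680. -313.   30.]
[ 331  192  100   84 3119] [ 553. -297.   30.]
[378 193  19   9  54] [ 655. -345.   30.]
[276 230  16  21 213] [516. -45.  30.]
[148 235  16  19 212] [491. 322.  30.]
[246 234  14  21 167] [501.  43.  30.]
[161 237   7  18  56] [485. 296.  30.]
[188 236  14  21 229] [488. 210.  30.]
[359 254   8   7  26] [ 475. -271.   30.]
[398 256  14  30  65] [ 446. -394.   30.]
[ 307  262   87  158 2074] [ 282. -264.   30.]
[367 264  18   9 101] [ 445. -307.   30.]
[377 275   6   4  13] [ 420. -321.   30.]
[330 286  23  18 334] [ 366. -209.   30.]
[278 289  50  71 390] [ 282. -100.   30.]
[321 349  29   4  65] [ 218. -193.   30.]
[261 361  18  28 135] [148. -20.  30.]
[ 179  388   57   32 1011] [ 61. 146.  30.]
[309 405  18   4  35] [  74. -147.   30.]
[255 412  19   8  99] [45. -7. 30.]
```

View pics/end.png

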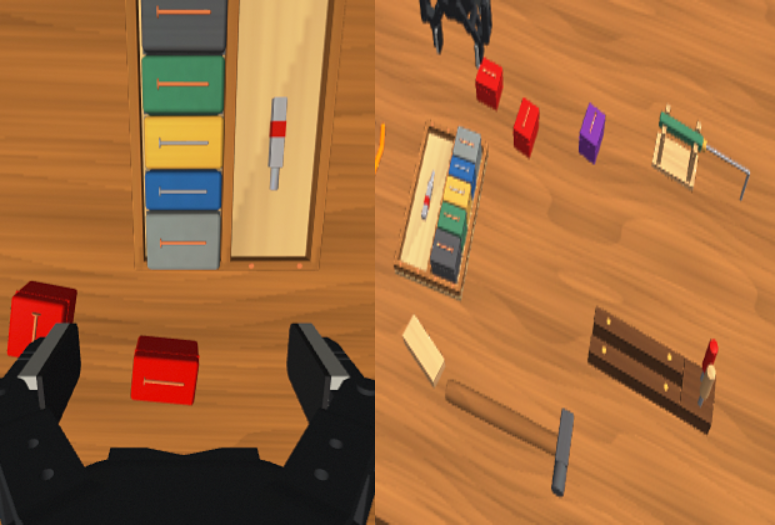

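All five tins are upright in a row in the compartment, the punch lies in the trough at (278,145), and the pick is level on its rest with the hook down. The hammer, cutters and foot are untouched. One quick check of the grey tin's lid, then hand in.

```bash
python3 -c "
from h import *
c=cam('wrist');h=cv2.cvtColor(c['color'],cv2.COLOR_RGB2HSV);m=cv2.inRange(h,(0,0,60),(180,90,255));m[:165]=0;m[225:]=0
for cs in cv2.findContours(m,0,1)[0]:
  if cv2.contourArea(cs)>300:
    p=onz(c,cs.reshape(-1,2),50)[:,:2].astype(np.float32);r=cv2.minAreaRect(p);d=np.array(r[0])-TO;print(r,d@TX,d@TY)"
```

```text
((493.0494689941406, -218.6662139892578), (45.53388214111328, 55.19287872314453), 1.9570069313049316) -75.21469228233745 36.22083047316005
```

```bash
python3 -c "
from h import *
print(arm.finish_job())"
```

```text
the job is handed in; nothing more can be done
None
```

The job is handed in: all five tins stand upright in the tin compartment, the punch (dragged out with the pick) lies flat in the tool trough, and the pick is back on its rest, hook down. The final pictures showed this, but the hand-in gave no verdict.

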